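# Clamp a tray of glasses with the squeeze-release stop

## Task

Clamp the tray of tumblers for transport: squeeze both side buttons of the sliding stop together, slide it so that it pushes the tray against the sprung bumper and presses the bumper partly in, somewhere around the middle of its travel, then let go so that the stop locks there with both buttons fully sprung out. Keep the tumblers standing on the tray and leave everything else where it is.

Things in the scene. Friction and masses are not known exactly. Their poses are not given: they have to be found in the camera images.
- clamp: fixed steel base of the tray clamp, 190 wide x 520 x 12 mm. Origin on the table; its y axis is the sliding direction from stop to bumper, x is level across it. The base spans y -285 to +235 mm. The tray rides on two runners (top 30 mm above the table) between low fences (top 42 mm, 162 mm apart). Between the runners lie two toothed strips, top 26 mm.
- stop_grip (a point): point on the sliding grey plastic stop midway between its two black side buttons, 80 mm above the table; axes as the clamp's. Button faces at x = -27 and +27 mm (54 mm apart; 38 mm when fully pressed), 28 mm along y, 36 mm tall (62 to 98 mm above the table). Top of the stop: 100 mm. It weighs 0.35 kg and drags with about 6 N.
- rear_flange (a point): middle of the stop's rear flange. Two flanges, 22.5 mm behind and 22.5 mm ahead (y) of stop_grip, 5 mm thick, 72 mm wide in x (9 mm past the button faces on each side), 28 to 100 mm above the table: fingers standing beside the buttons have 40 mm between the flanges and can drag the stop by one even when they do not squeeze.
- pusher_face (a point): centre of the front face of the stop's pusher plate, 75 mm ahead (+y) of stop_grip; the plate is 100 mm wide, 32 to 54 mm above the table, and pushes the tray.
- stop (a joint): travel of the stop along the clamp's +y, m: about 0 at the start, where it has some mm of free play in its parking notch; limit 0.139.
- button_near (a joint): how far the button on the -x side is pressed in, m: 0 out, 0.008 fully in; spring 3 to 10 N. Each button has a pawl in the teeth of its side: the stop slides only while BOTH are pressed over 4.5 mm. A pawl on a crest holds its button 2.5 to 4.5 mm in, and the stop is not locked; in a notch the button springs out to 0 and the stop is locked both ways (0.5 mm play).
- button_far (a joint): the same for the button on the +x side. Notches are 10 mm apart along y; where they lie is not given and shifts from run to run by up to 5 mm, so the stop has to be felt into one by nudging it a little back or forth after the buttons are let go (a pawl can also wedge on the edge of a crest: nudge it the other way).
- bumper (a joint): how far the bumper plate is pushed in along +y, m: 0 at rest, 0.020 at the end of its travel; spring 2 to 11 N. The stop may lock in any notch that leaves the bumper pressed 3 to 17 mm.
- bumper_face (a point): centre of the face of the rubber bumper plate (100 mm wide, 31 to 55 mm above the table) that the tray meets; axes as the clamp's. It moves with the bumper.
- tray: loose light tray, 150 (x) x 180 (y) x 24 mm tall, 0.4 to 0.8 kg, walls 4 mm, standing on the runners, on which it slides easily; origin at the centre of its underside, y along the clamp's y. It starts between stop and bumper, touching neither.
- tumbler_a: glass tumbler standing upside down on the tray, 67 mm wide, 84 mm tall, top about 118 mm above the table; origin at the centre of its underside.
- tumbler_b: as tumbler_a, a second one on the tray.
- tumbler_c: as tumbler_a, a third one on the tray.
- tumbler_d: the same sort of tumbler standing on the table, to be left alone.
- rinse_bottle: white bottle, 72 mm wide, 190 mm tall, to be left alone.
- mug: white mug, 82 mm wide, 95 mm tall, to be left alone.
- bowl: white bowl, 110 mm wide, 50 mm tall, to be left alone.
Not all that is in view belongs to the job. What is shaped like the tumbler_c but green or orange is not meant.

How it is judged (in metres and radians):
On the way, in this order (a step that is already met when the one before it is completed fails the run):
1. both buttons pressed in together, each more than 5 mm (value of joint each of button_near, button_far above 0.005 m), for 0.1 s.
2. the tray has pressed the bumper in more than 3 mm (value of joint bumper above 0.003 m), for 0.1 s.
At the end, for the whole second after the job is handed in: The tray stands level and at rest, held between the stop's pusher and the bumper, the bumper pressed in 3 to 17 mm, both buttons out (less than 2 mm pressed, so that the pawls are in notches), and the three tumblers upright on the tray (value of joint bumper between 0.003 and 0.017 m and value of joint each of button_near, button_far below 0.002 m and contact force between stop and tray above 1 N and linear speed of tray below 0.01 m/s and angle between tray's own z axis and vertical below 0.06 rad and angle between each of tumbler_a, tumbler_b, tumbler_c's own z axis and vertical below 0.12 rad and distance between each of tumbler_a, tumbler_b, tumbler_c and tray below 0.11 m); the robot touches nothing.
It fails at once if a tumbler on the tray tips (more than 0.35 rad) (angle between any of tumbler_a, tumbler_b, tumbler_c's own z axis and vertical above 0.35 rad).
It fails at once if a bystander is moved more than 30 mm (distance of any of tumbler_d, rinse_bottle, mug, bowl from where it was at the start of the episode above 0.03 m).
It also fails if it takes over 45 s, if anything falls off the work surface, if the arm or the gripper's body presses on something with over 40 N, if the wrist force passes 120 N, or if a joint passes its speed limit or range.

## Robot

A 6-joint arm with a two-finger parallel gripper is mounted at the origin on the work surface. World frame = base frame: x ahead of the robot, y to its left, z up, the work surface at z = 0. Lengths are in m, angles in degrees, forces in N, time in s.
With the tool pointing down it reaches from about 0.3 to 0.75 m from the base axis. Payload 8.5 kg.
Tool frame: the origin (TCP) lies at the very end of the fingers, on their centre line; the grasp point (between the pads) lies 19 mm behind it (env.grip_depth is the z of the grasp point in the tool frame, in m); z points along the fingers, y is the direction in which the jaws open and shut (so a half turn about z gives the same grasp; the last joint's range is limited). The gripper opens to 85 mm and grips with 20 to 120 N. Pads are 22 mm wide; open, the fingers measure 114 mm over their backs; the gripper's body (76 mm by 85 mm) begins 54 mm behind the grasp point. The pads swing forward as they close: fully open they stand 13 mm farther back than shut.
Start: joints at [-76.45, 21.807, 74.336, -0, 83.858, -12.336], TCP at [0.24, -0.495, 0.203] pointing down, gripper open.
Joint ranges: [-178.18, 178.18], [-50.72, 133.34], [12.68, 142.11], [-81.47, 261.47], [9.98, 163.14], [-165.26, 165.26]. Speed limits (degrees/s): [136.94, 136.94, 180, 180, 180, 180].

## Interface

Orientations are given as a 3x3 rotation matrix whose columns are the frame's x, y, z axes.
In Python, from rig import env gives the robot as it stands.
- The arm moves only by the tool apply_moves, never from a script. Its argument "plan" is a list of rows, each an object of numbers: "tx", "ty", "tz": the shift along the world's x, y, z in mm; "rx", "ry", "rz": the turn, a rotation vector about the world's x, y, z in rad; "jaw": the opening, from -1 (shut) to 1 (fully open). A call has 1 to 12 rows; each row is the pose to reach, as a shift and turn from the pose measured when the call began; what a row does not reach only later rows make up. A row lasts 1/10 s, in which the tool goes at most 50 mm and 8.59 degrees, less where a joint would pass 70% of its speed; a pose out of reach is approached as far as the arm can. A call with a gripper value outside its range is refused whole. The fingers move at their own pace and stop on an object; "grip_force" is the grip in N (left out, the last holds). Time passes only in rows, so rows that repeat a pose let the fingers close. It gives the time, the measured TCP pose, the force and the opening at its end, in the units of the state.
- env.observe(): the state, without advancing time (a new reading comes with each control period).
- env.get_image(name): name is "side" or "top"; returns a dict with "image" (400x640x3 uint8, red, green, blue), "intrinsics" (3x3 intrinsics, pixels), "k1" (the pictures are not rectified: a ray, as slopes to the right and down, at radius r is drawn at 1 + k1 r^2 times it, then the intrinsics apply), "world_from_camera" (4x4, takes a point from camera to world coordinates). Camera axes: x right, y up, looking along -z (the intrinsics and any distortion apply to the point x, -y, -z); pixel columns grow to the right and rows downward; lengths in m; the calibration is good to about 2 mm. A picture is of the moment at which its call begins. There is no depth.
- env.close_job(): hands the job in, once; it reports no verdict.
The state is a dict: "time_s": time; "q": joint angles; "qvel": joint speeds; "joint_efforts": joint torques, N m; "position": TCP position; "tool_rot": TCP orientation; "ft_force": force on the tool from outside, world axes, zero at the start; "wrist_torque": the same for the moment, N m; "grip_width": finger opening in m.
Only numpy, scipy, OpenCV 4.12 (cv2) and the standard library are available. Lean on these libraries where they do the work, as an engineer would, in place of code of your own. Each camera call takes 0.05 s, during which the arm holds its last target.

## Working session

There is one attempt and no reset: what is moved stays moved. The work goes in short steps, Python scripts to look and compute and a tool call to move; the robot and the scene stay as the last step left them, time stands still between calls to the robot, and variables do not carry over. Pictures are saved under pics/ and viewed, and the job is handed in when it is done.

Besides the shell and the picture viewer there is one more tool, called as name(argument=value, ...), one argument or row to a line, values as JSON. apply_moves: Moves the arm, as the interface text tells. Its arguments: {"type":"object","properties":{"plan":{"type":"array","items":{"type":"object","properties":{"tx":{"type":"number"},"ty":{"type":"number"},"tz":{"type":"number"},"rx":{"type":"number"},"ry":{"type":"number"},"rz":{"type":"number"},"jaw":{"type":"number"}}}},"grip_force":{"type":"number"}},"required":["plan"]}

```bash
ls; mkdir -p pics; python3 - <<'E'
from rig import env
import cv2,numpy as np
for n in ("side","top"):
    d=env.get_image(n); cv2.imwrite(f"pics/{n}0.png",d["image"][:,:,::-1])
    np.savez(f"{n}0.npz",**d); print(n,d["intrinsics"],d["k1"],np.round(d["world_from_camera"],4))
print(env.observe(), env.grip_depth)
E
```

```text
pics
side [[485.57652654   0.         319.12278884]
 [  0.         485.57652654 198.3874397 ]
 [  0.           0.           1.        ]] -0.07111621271956477 [[-0.6835  0.4985 -0.5332 -0.2044]
 [-0.7299 -0.465   0.501   0.7169]
 [ 0.0018  0.7316  0.6817  1.057 ]
 [ 0.      0.      0.      1.    ]]
top [[367.66391445   0.         323.76910378]
 [  0.         367.66391445 195.37645663]
 [  0.           0.           1.        ]] -0.02775350013716299 [[ 0.01    0.996  -0.0892  0.4552]
 [-0.9999  0.009  -0.0119 -0.0047]
 [-0.011   0.0893  0.9959  1.2991]
 [ 0.      0.      0.      1.    ]]
{'time_s': 0.1, 'q': array([-7.64507902e+01,  2.18367201e+01,  7.43792858e+01,  4.42853549e-04,
        8.38591022e+01, -1.23364535e+01]), 'qvel': array([ 0.02788842, -0.11572481, -0.18927616, -0.02717041,  0.05802437,
        0.0497387 ]), 'joint_efforts': array([ 3.85295396e-03, -4.49218297e+01, -2.31656009e+01, -1.36809222e-04,
        3.65174747e-03,  1.85024177e-06]), 'position': array([ 0.24003862, -0.49451816,  0.20248401]), 'tool_rot': array([[ 8.99667454e-01,  4.36575746e-01, -2.99643222e-04],
       [ 4.36575754e-01, -8.99666595e-01,  1.27620042e-03],
       [ 2.87579153e-04, -1.27897295e-03, -9.99999141e-01]]), 'ft_force': array([0.07962735, 0.19603698, 0.31564059]), 'wrist_torque': array([-0.01090671,  0.01691437, -0.04171299]), 'grip_width': 0.08562372001826266} -0.0187
```

View pics/side0.png

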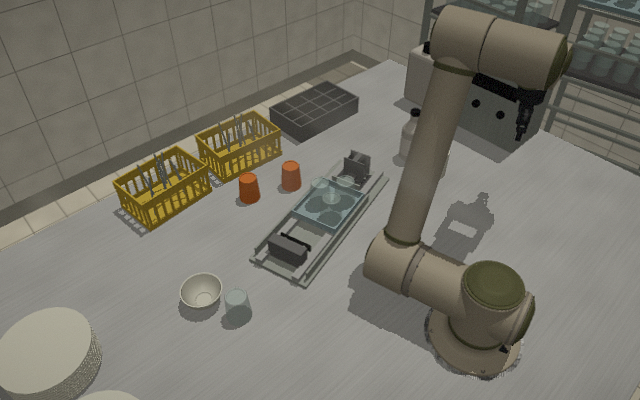

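View pics/top0.png

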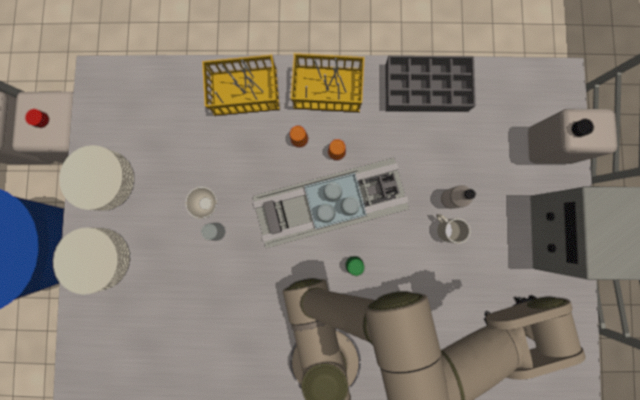

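```bash
cat > h.py <<'E'
import numpy as np,cv2
def load(n): return dict(np.load(n))
def ray(d,uv):
    K=d["intrinsics"];k=float(d["k1"])
    p=np.array([(uv[0]-K[0,2])/K[0,0],(uv[1]-K[1,2])/K[1,1]])
    q=p.copy()
    for _ in range(30): q=p/(1+k*(q@q))
    T=d["world_from_camera"]; return T[:3,3],T[:3,:3]@np.array([q[0],-q[1],-1])
def onz(d,uv,z):
    o,r=ray(d,np.array(uv,float)); return o+r*(z-o[2])/r[2]
def proj(d,P):
    T=d["world_from_camera"];c=T[:3,:3].T@(np.array(P)-T[:3,3])
    q=np.array([c[0],-c[1]])/-c[2]; q=q*(1+float(d["k1"])*(q@q)); K=d["intrinsics"]
    return q*[K[0,0],K[1,1]]+[K[0,2],K[1,2]]
def crop(d,x0,y0,x1,y1,f,out):
    im=d["image"][y0:y1,x0:x1,::-1]; cv2.imwrite(out,cv2.resize(im,None,fx=f,fy=f,interpolation=cv2.INTER_CUBIC))
E
python3 - <<'E'
from h import *
crop(load("top0.npz"),245,150,415,250,4.7,"pics/t1.png")
crop(load("side0.npz"),240,140,390,290,4,"pics/s1.png")
E
```

```text
(no output)
```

View pics/t1.png

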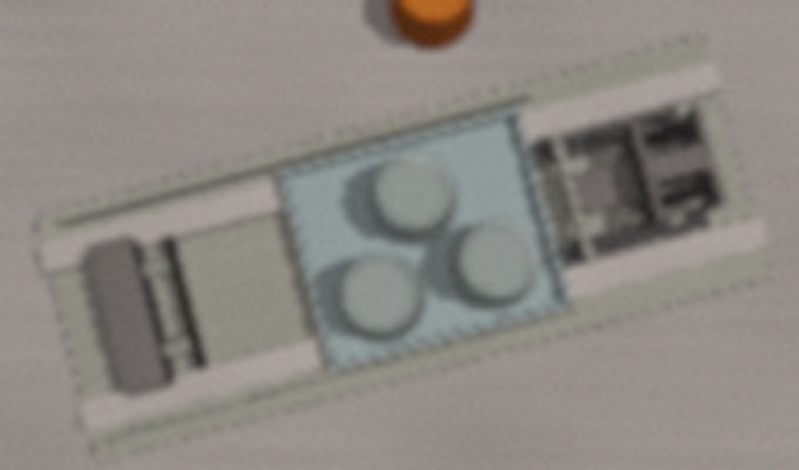

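View pics/s1.png

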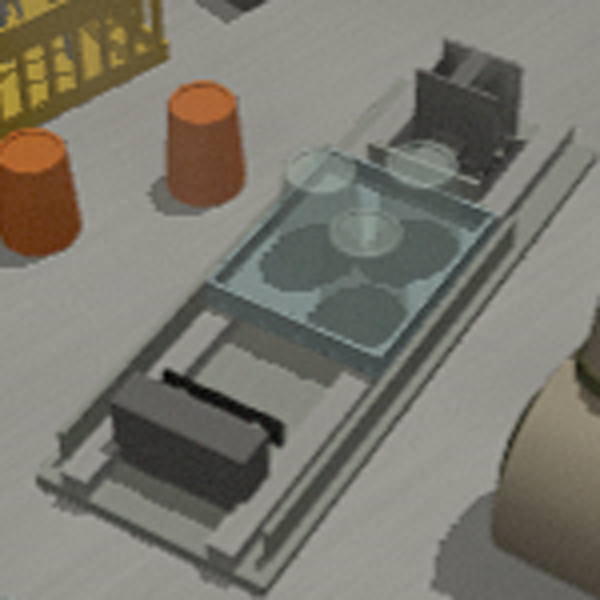

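```bash
python3 - <<'E'
from h import *
d=load("top0.npz"); s=load("side0.npz")
f=lambda x,y:(245+x/4.7-.4,150+y/4.7-.4)
C={k:onz(d,f(*v),.012) for k,v in dict(LT=(38,213),LB=(93,455),RT=(705,40),RB=(772,275)).items()}
for k in C: print(k,np.round(C[k],4))
g=lambda x,y:(240+x/4-.4,140+y/4-.4)
for v in [(38,480),(262,592),(595,152)]: print(np.round(onz(s,g(*v),.012),4))
print("bottle top-cap",np.round(onz(d,(469,194),.19),3),"mug",np.round(onz(d,(456,231),.095),3),"bowl",np.round(onz(d,(201,202),.05),3))
crop(d,355,160,405,210,12,"pics/t2.png")
crop(s,330,145,380,195,12,"pics/s2.png")
E
```

```text
LT [0.5698 0.2614 0.012 ]
LB [0.3902 0.2157 0.012 ]
RT [ 0.7054 -0.239   0.012 ]
RB [ 0.5284 -0.2876  0.012 ]
[0.5634 0.2626 0.012 ]
[0.3858 0.2124 0.012 ]
[ 0.5301 -0.288   0.012 ]
bottle top-cap [ 0.563 -0.431  0.19 ] mug [ 0.45  -0.423  0.095] bowl [0.54  0.431 0.05 ]
```

View pics/t2.png

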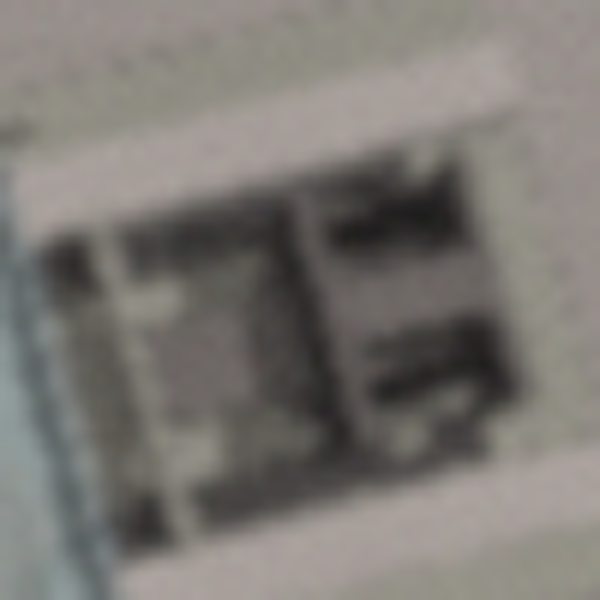

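View pics/s2.png

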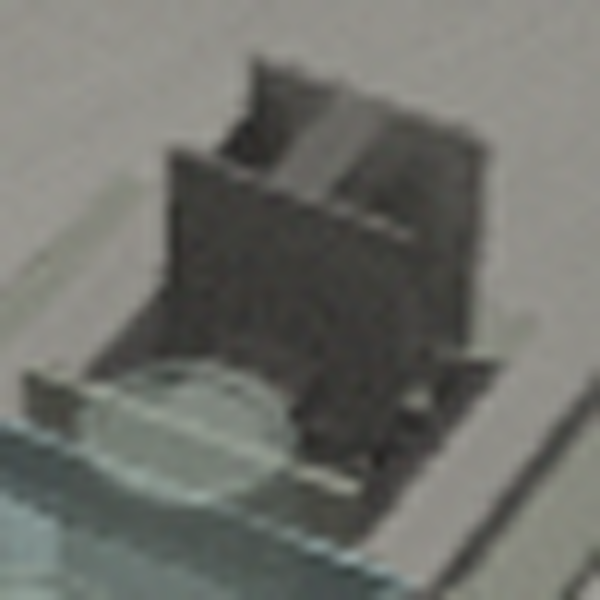

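```bash
python3 - <<'E'
from h import *
d=load("top0.npz"); s=load("side0.npz")
f=lambda v:(355+v[0]/12-.46,160+v[1]/12-.46)
g=lambda v:(330+v[0]/12-.46,145+v[1]/12-.46)
O=np.array([.542,.0117]);yh=np.array([-.2634,.9647]);xh=np.array([.9647,.2634])
def show(n,P): q=P[:2]-O; print(n,np.round(P,4),"clamp",np.round([q@xh,q@yh],4))
for v in [(300,195),(352,445),(325,318),(465,160),(520,390),(490,280)]: show(("top",v),onz(d,f(v),.1))
for v in [(178,152),(415,238),(255,62),(485,148)]: show(("side",v),onz(s,g(v),.1))
# plate front top edge z=.054
for v in [(100,230),(185,540)]: show(("plate top",v),onz(d,f(v),.054))
for v in [(28,375),(360,488)]: show(("plate side",v),onz(s,g(v),.054))
E
```

```text
('top', (300, 195)) [ 0.6289 -0.173   0.1   ] clamp [ 0.0352 -0.2011]
('top', (352, 445)) [ 0.5603 -0.187   0.1   ] clamp [-0.0347 -0.1965]
('top', (325, 318)) [ 0.595  -0.1797  0.1   ] clamp [ 0.0007 -0.1987]
('top', (465, 160)) [ 0.639  -0.2183  0.1   ] clamp [ 0.033  -0.2474]
('top', (520, 390)) [ 0.5757 -0.2328  0.1   ] clamp [-0.0319 -0.2448]
('top', (490, 280)) [ 0.6059 -0.2249  0.1   ] clamp [-0.0007 -0.2451]
('side', (178, 152)) [ 0.6296 -0.1766  0.1   ] clamp [ 0.0349 -0.2047]
('side', (415, 238)) [ 0.562  -0.1961  0.1   ] clamp [-0.0354 -0.2058]
('side', (255, 62)) [ 0.6431 -0.2198  0.1   ] clamp [ 0.0365 -0.25  ]
('side', (485, 148)) [ 0.5753 -0.2376  0.1   ] clamp [-0.0336 -0.2493]
('plate top', (100, 230)) [ 0.625  -0.1226  0.054 ] clamp [ 0.0447 -0.1515]
('plate top', (185, 540)) [ 0.5369 -0.1467  0.054 ] clamp [-0.0466 -0.1515]
('plate side', (28, 375)) [ 0.6295 -0.1222  0.054 ] clamp [ 0.0492 -0.1522]
('plate side', (360, 488)) [ 0.538  -0.1538  0.054 ] clamp [-0.0474 -0.1586]
```

apply_moves(
  plan=[
    {"tx": 30,"ty": 25,"tz": 30,"rz": 0.12,"jaw": 1},
    {"tx": 65,"ty": 52,"tz": 40,"rz": 0.25,"jaw": 1},
    {"tx": 100,"ty": 80,"tz": 40,"rz": 0.38,"jaw": 1},
    {"tx": 135,"ty": 108,"tz": 40,"rz": 0.51,"jaw": 1},
    {"tx": 170,"ty": 136,"tz": 40,"rz": 0.64,"jaw": 1},
    {"tx": 205,"ty": 164,"tz": 40,"rz": 0.77,"jaw": 1},
    {"tx": 240,"ty": 192,"tz": 30,"rz": 0.9,"jaw": 1},
    {"tx": 275,"ty": 220,"tz": 20,"rz": 1.03,"jaw": 1},
    {"tx": 310,"ty": 248,"tz": 0,"rz": 1.16,"jaw": 1},
    {"tx": 340,"ty": 273,"tz": -10,"rz": 1.29,"jaw": 1},
    {"tx": 361,"ty": 290,"tz": -20,"rz": 1.386,"jaw": 1},
    {"tx": 361,"ty": 290,"tz": -20,"rz": 1.386,"jaw": 1},
  ],
  grip_force=40,
)

```text
validation failed for argument at $.pl...
```

```bash
python3 - <<'E'
from rig import env
from h import *
for n in ("side","top"):
    d=env.get_image(n); np.savez(f"{n}1.npz",**d)
    
crop(load("top1.npz"),340,130,440,230,6,"pics/t3.png")
crop(load("side1.npz"),300,80,420,200,5,"pics/s3.png")
o=env.observe();print(o["time_s"],o["position"],o["tool_rot"],o["ft_force"],o["grip_width"])
E
```

```text
0.2 [ 0.24006973 -0.49463216  0.20264866] [[ 8.99673581e-01  4.36563179e-01 -1.95192945e-04]
 [ 4.36563183e-01 -8.99673220e-01  8.27928462e-04]
 [ 1.85833216e-04 -8.30079418e-04 -9.99999638e-01]] [-0.07200639 -0.60012395 -0.47471937] 0.08499514824286318
```

View pics/t3.png

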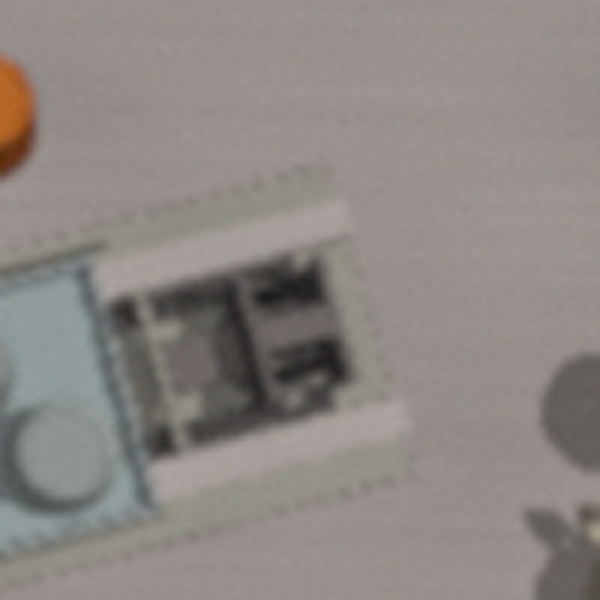

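View pics/s3.png

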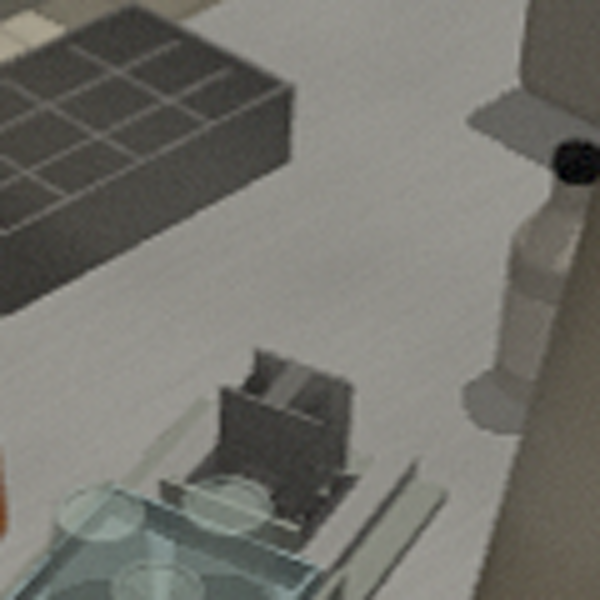

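The move was refused, so nothing has moved. I'll try a shorter plan.

apply_moves(
  plan=[
    {"tx": 30,"ty": 25,"tz": 30,"rx": 0,"ry": 0,"rz": 0.12,"jaw": 1},
    {"tx": 65,"ty": 52,"tz": 40,"rx": 0,"ry": 0,"rz": 0.25,"jaw": 1},
  ],
  grip_force=40,
)

```text
time_s: 0.4
position: [0.3053, -0.4431, 0.2444]
tool_rot: [[0.762, 0.647, 0.0], [0.647, -0.762, -0.001], [-0.001, 0.001, -1.0]]
ft_force: [0.2, -0.2, -0.4]
grip_width: 0.0855
```

apply_moves(
  plan=[
    {"tx": 35,"ty": 28,"tz": 0,"rx": 0,"ry": 0,"rz": 0.13,"jaw": 1},
    {"tx": 70,"ty": 56,"tz": 0,"rx": 0,"ry": 0,"rz": 0.26,"jaw": 1},
    {"tx": 105,"ty": 84,"tz": 0,"rx": 0,"ry": 0,"rz": 0.39,"jaw": 1},
    {"tx": 140,"ty": 112,"tz": 0,"rx": 0,"ry": 0,"rz": 0.52,"jaw": 1},
    {"tx": 175,"ty": 140,"tz": 0,"rx": 0,"ry": 0,"rz": 0.65,"jaw": 1},
    {"tx": 210,"ty": 168,"tz": -10,"rx": 0,"ry": 0,"rz": 0.78,"jaw": 1},
    {"tx": 245,"ty": 196,"tz": -30,"rx": 0,"ry": 0,"rz": 0.91,"jaw": 1},
    {"tx": 275,"ty": 221,"tz": -50,"rx": 0,"ry": 0,"rz": 1.04,"jaw": 1},
    {"tx": 296,"ty": 238,"tz": -70,"rx": 0,"ry": 0,"rz": 1.133,"jaw": 1},
    {"tx": 296,"ty": 238,"tz": -90,"rx": 0,"ry": 0,"rz": 1.133,"jaw": 1},
    {"tx": 296,"ty": 238,"tz": -90,"rx": 0,"ry": 0,"rz": 1.133,"jaw": 1},
  ],
  grip_force=40,
)

```text
time_s: 1.5
position: [0.6004, -0.2038, 0.1512]
tool_rot: [[-0.264, 0.964, -0.004], [0.964, 0.264, 0.003], [0.004, -0.003, -1.0]]
ft_force: [0.2, -0.8, -0.2]
grip_width: 0.0854
```

```bash
python3 - <<'E'
from rig import env
from h import *
for n in ("side","top"):
    d=env.get_image(n); np.savez(f"{n}1.npz",**d)
    
crop(load("top1.npz"),320,130,440,230,6,"pics/t4.png")
crop(load("side1.npz"),300,80,420,200,5,"pics/s4.png")
o=env.observe();print(o["time_s"],o["position"],o["tool_rot"],o["ft_force"],o["grip_width"])
E
```

```text
1.6 [ 0.60115805 -0.20540443  0.15484191] [[-2.62385679e-01  9.64962133e-01  1.35568670e-03]
 [ 9.64962900e-01  2.62386240e-01 -2.51097257e-04]
 [-5.98012879e-04  1.24230304e-03 -9.99999050e-01]] [ 0.86332466 -0.49537298  0.87458675] 0.08567297103509881
```

View pics/t4.png

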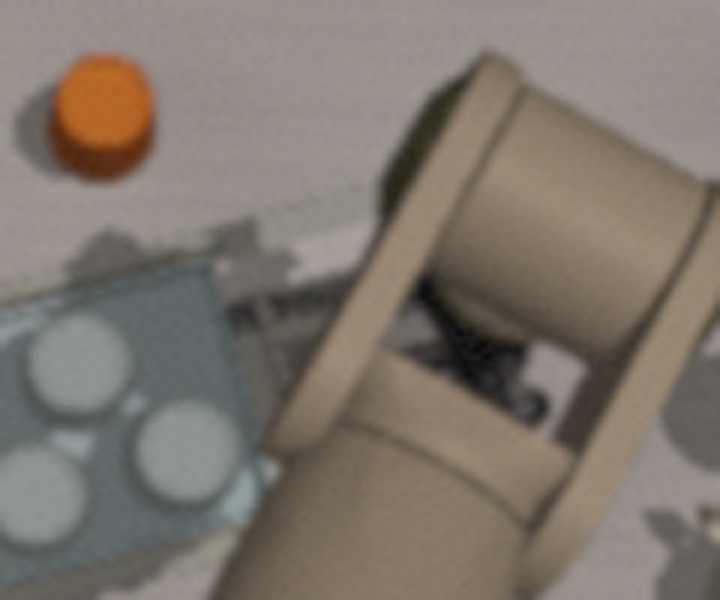

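View pics/s4.png

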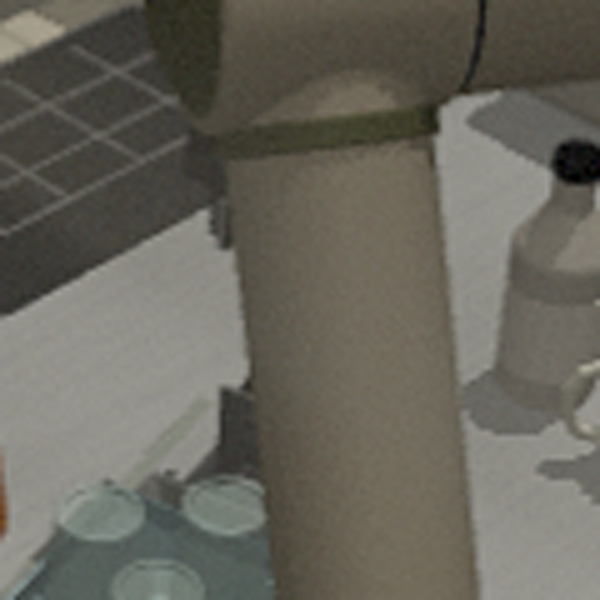

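apply_moves(
  plan=[
    {"tx": 0,"ty": 0,"tz": -30,"rx": 0,"ry": 0,"rz": 0,"jaw": 1},
    {"tx": 0,"ty": 0,"tz": -55,"rx": 0,"ry": 0,"rz": 0,"jaw": 1},
    {"tx": 0,"ty": 0,"tz": -75,"rx": 0,"ry": 0,"rz": 0,"jaw": 1},
    {"tx": 0,"ty": 0,"tz": -94,"rx": 0,"ry": 0,"rz": 0,"jaw": 1},
    {"tx": 0,"ty": 0,"tz": -94,"rx": 0,"ry": 0,"rz": 0,"jaw": 1},
    {"tx": 0,"ty": 0,"tz": -94,"rx": 0,"ry": 0,"rz": 0,"jaw": 1},
  ],
  grip_force=40,
)

```text
time_s: 2.2
position: [0.6016, -0.2062, 0.0624]
tool_rot: [[-0.262, 0.965, 0.003], [0.965, 0.262, -0.001], [-0.002, 0.003, -1.0]]
ft_force: [-0.1, 0.2, 0.8]
grip_width: 0.0853
```

apply_moves(
  plan=[
    {"tx": 0,"ty": 0,"tz": 0,"rx": 0,"ry": 0,"rz": 0,"jaw": -1},
    {"tx": 0,"ty": 0,"tz": 0,"rx": 0,"ry": 0,"rz": 0,"jaw": -1},
    {"tx": 0,"ty": 0,"tz": 0,"rx": 0,"ry": 0,"rz": 0,"jaw": -1},
    {"tx": 0,"ty": 0,"tz": 0,"rx": 0,"ry": 0,"rz": 0,"jaw": -1},
    {"tx": 0,"ty": 0,"tz": 0,"rx": 0,"ry": 0,"rz": 0,"jaw": -1},
    {"tx": 0,"ty": 0,"tz": 0,"rx": 0,"ry": 0,"rz": 0,"jaw": -1},
  ],
  grip_force=40,
)

```text
time_s: 2.8
position: [0.6024, -0.2068, 0.0652]
tool_rot: [[-0.262, 0.965, 0.006], [0.965, 0.262, -0.004], [-0.005, 0.005, -1.0]]
ft_force: [-3.8, 0.5, 13.8]
grip_width: 0.0318
```

apply_moves(
  plan=[
    {"tx": 0,"ty": 0,"tz": 0,"rx": 0,"ry": 0,"rz": 0,"jaw": -1},
    {"tx": 0,"ty": 0,"tz": 0,"rx": 0,"ry": 0,"rz": 0,"jaw": -1},
  ],
  grip_force=40,
)

```text
time_s: 3.0
position: [0.6023, -0.2068, 0.0655]
tool_rot: [[-0.262, 0.965, 0.006], [0.965, 0.262, -0.004], [-0.005, 0.005, -1.0]]
ft_force: [-0.8, 0.2, 1.7]
grip_width: 0.0309
```

```bash
python3 - <<'E'
from rig import env
from h import *
d=env.get_image("top"); np.savez("top2.npz",**d)
crop(d,340,150,440,225,8,"pics/t5.png")
o=env.observe();print(o["time_s"],o["position"],o["ft_force"],o["wrist_torque"],o["grip_width"])
d=env.get_image("side"); np.savez("side2.npz",**d)
crop(d,300,100,400,200,6,"pics/s5.png")
E
```

```text
3.05 [ 0.60230822 -0.20676563  0.0655266 ] [-1.07189608  0.45462648  3.47006935] [0.12151504 0.23542304 0.01747718] 0.031080651585564514
```

View pics/t5.png

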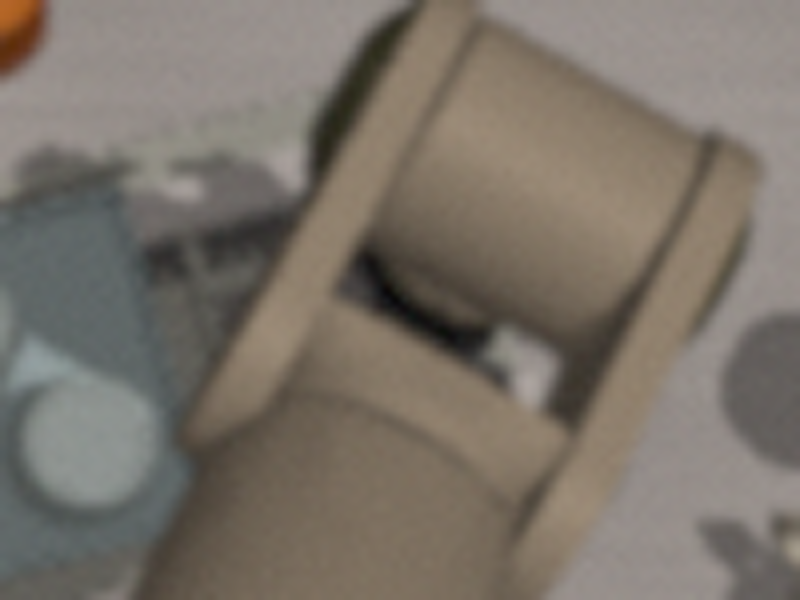

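View pics/s5.png

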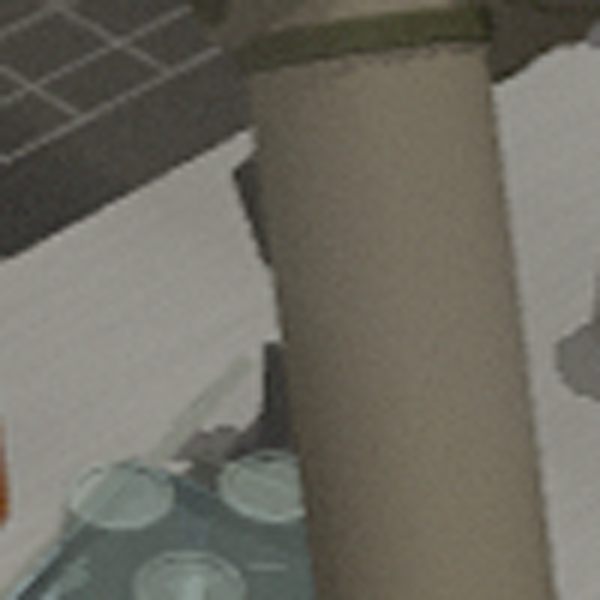

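apply_moves(
  plan=[
    {"tx": -1,"ty": 4,"tz": 0,"rx": 0,"ry": 0,"rz": 0,"jaw": -1},
    {"tx": -2,"ty": 8,"tz": 0,"rx": 0,"ry": 0,"rz": 0,"jaw": -1},
    {"tx": -3,"ty": 12,"tz": 0,"rx": 0,"ry": 0,"rz": 0,"jaw": -1},
    {"tx": -3,"ty": 12,"tz": 0,"rx": 0,"ry": 0,"rz": 0,"jaw": -1},
  ],
  grip_force=40,
)

```text
time_s: 3.5
position: [0.5992, -0.1956, 0.0655]
tool_rot: [[-0.262, 0.965, 0.006], [0.965, 0.262, -0.006], [-0.007, 0.005, -1.0]]
ft_force: [-1.4, -4.0, 0.6]
grip_width: 0.0311
```

```bash
python3 - <<'E'
from h import *
d=load("top0.npz");s=load("side0.npz")
f=lambda v:(245+v[0]/4.7-.4,150+v[1]/4.7-.4)
g=lambda v:(240+v[0]/4-.4,140+v[1]/4-.4)
O=np.array([.542,.0117]);yh=np.array([-.2634,.9647]);xh=np.array([.9647,.2634])
def show(n,P): q=P[:2]-O; print(n,np.round(P,4),"clamp",np.round([q@xh,q@yh],4))
for v in [(280,175),(328,368),(515,113),(567,300)]: show(("tray",v),onz(d,f(v),.054))
for v in [(172,240),(203,365)]: show(("bump",v),onz(d,f(v),.055))
for v in [(212,283),(377,362),(335,150),(497,213)]: show(("trayS",v),onz(s,g(v),.054))
for v in [(168,372),(285,430)]: show(("bumpS",v),onz(s,g(v),.055))
E
```

```text
('tray', (280, 175)) [0.5954 0.0773 0.054 ] clamp [0.0687 0.0492]
('tray', (328, 368)) [0.4562 0.0408 0.054 ] clamp [-0.0751  0.0506]
('tray', (515, 113)) [ 0.6422 -0.0929  0.054 ] clamp [ 0.0691 -0.1273]
('tray', (567, 300)) [ 0.5067 -0.1307  0.054 ] clamp [-0.0716 -0.1281]
('bump', (172, 240)) [0.5473 0.1547 0.055 ] clamp [0.0428 0.1366]
('bump', (203, 365)) [0.4574 0.1306 0.055 ] clamp [-0.0503  0.137 ]
('trayS', (212, 283)) [0.5957 0.0725 0.054 ] clamp [0.0678 0.0445]
('trayS', (377, 362)) [0.4554 0.0394 0.054 ] clamp [-0.0762  0.0495]
('trayS', (335, 150)) [ 0.6434 -0.0979  0.054 ] clamp [ 0.0689 -0.1324]
('trayS', (497, 213)) [ 0.5046 -0.1376  0.054 ] clamp [-0.0754 -0.1342]
('bumpS', (168, 372)) [0.5482 0.1544 0.055 ] clamp [0.0436 0.136 ]
('bumpS', (285, 430)) [0.4521 0.1306 0.055 ] clamp [-0.0554  0.1384]
```

apply_moves(
  plan=[
    {"tx": -1,"ty": 3.6,"tz": 0,"rx": 0,"ry": 0,"rz": 0,"jaw": -1},
    {"tx": -2,"ty": 7.2,"tz": 0,"rx": 0,"ry": 0,"rz": 0,"jaw": -1},
    {"tx": -3,"ty": 11,"tz": 0,"rx": 0,"ry": 0,"rz": 0,"jaw": -1},
    {"tx": -4,"ty": 14.7,"tz": 0,"rx": 0,"ry": 0,"rz": 0,"jaw": -1},
    {"tx": -5,"ty": 18.5,"tz": 0,"rx": 0,"ry": 0,"rz": 0,"jaw": -1},
    {"tx": -6.2,"ty": 22.7,"tz": 0,"rx": 0,"ry": 0,"rz": 0,"jaw": -1},
    {"tx": -7.5,"ty": 27.5,"tz": 0,"rx": 0,"ry": 0,"rz": 0,"jaw": -1},
    {"tx": -8.8,"ty": 32.3,"tz": 0,"rx": 0,"ry": 0,"rz": 0,"jaw": -1},
    {"tx": -10.1,"ty": 37,"tz": 0,"rx": 0,"ry": 0,"rz": 0,"jaw": -1},
    {"tx": -11.4,"ty": 41.8,"tz": 0,"rx": 0,"ry": 0,"rz": 0,"jaw": -1},
    {"tx": -12.4,"ty": 45.5,"tz": 0,"rx": 0,"ry": 0,"rz": 0,"jaw": -1},
    {"tx": -12.4,"ty": 45.5,"tz": 0,"rx": 0,"ry": 0,"rz": 0,"jaw": -1},
  ],
  grip_force=40,
)

```text
time_s: 4.7
position: [0.5867, -0.1513, 0.0655]
tool_rot: [[-0.262, 0.965, 0.006], [0.965, 0.262, -0.008], [-0.01, 0.004, -1.0]]
ft_force: [-1.2, -7.4, -0.3]
grip_width: 0.0312
```

```bash
python3 - <<'E'
from rig import env
from h import *
d=env.get_image("top"); np.savez("top3.npz",**d)
crop(d,245,150,415,250,4.7,"pics/t6.png")
o=env.observe();print(o["time_s"],o["position"],o["ft_force"],o["grip_width"])
E
```

```text
4.75 [ 0.58668522 -0.15129767  0.06553062] [-1.74730428 -6.42543943 -0.63791116] 0.031105758375865825
```

View pics/t6.png

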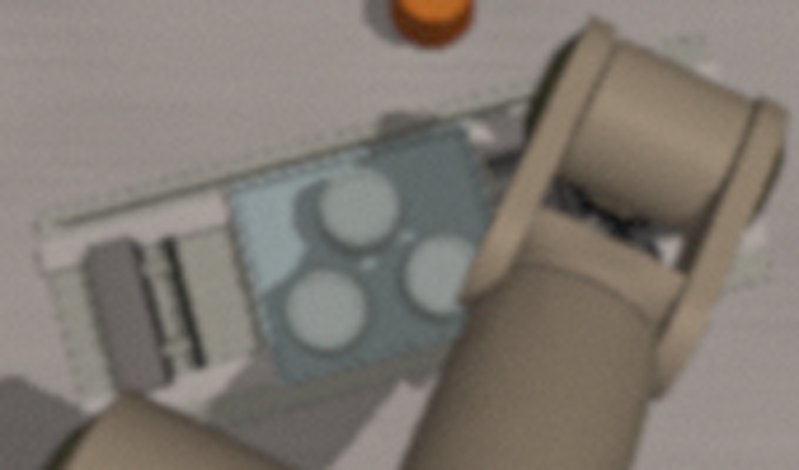

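apply_moves(
  plan=[
    {"tx": -1,"ty": 3.6,"tz": 0,"rx": 0,"ry": 0,"rz": 0,"jaw": -1},
    {"tx": -2,"ty": 7.3,"tz": 0,"rx": 0,"ry": 0,"rz": 0,"jaw": -1},
    {"tx": -3.2,"ty": 11.7,"tz": 0,"rx": 0,"ry": 0,"rz": 0,"jaw": -1},
    {"tx": -4.5,"ty": 16.5,"tz": 0,"rx": 0,"ry": 0,"rz": 0,"jaw": -1},
    {"tx": -5.8,"ty": 21.3,"tz": 0,"rx": 0,"ry": 0,"rz": 0,"jaw": -1},
    {"tx": -7.1,"ty": 26,"tz": 0,"rx": 0,"ry": 0,"rz": 0,"jaw": -1},
    {"tx": -8.4,"ty": 30.8,"tz": 0,"rx": 0,"ry": 0,"rz": 0,"jaw": -1},
    {"tx": -9.5,"ty": 34.8,"tz": 0,"rx": 0,"ry": 0,"rz": 0,"jaw": -1},
    {"tx": -10.5,"ty": 38.5,"tz": 0,"rx": 0,"ry": 0,"rz": 0,"jaw": -1},
    {"tx": -11.2,"ty": 41,"tz": 0,"rx": 0,"ry": 0,"rz": 0,"jaw": -1},
    {"tx": -11.2,"ty": 41,"tz": 0,"rx": 0,"ry": 0,"rz": 0,"jaw": -1},
  ],
  grip_force=40,
)

```text
time_s: 5.85
position: [0.5755, -0.1116, 0.0655]
tool_rot: [[-0.262, 0.965, 0.006], [0.965, 0.262, -0.011], [-0.012, 0.003, -1.0]]
ft_force: [-1.0, -6.9, -0.2]
grip_width: 0.0311
```

```bash
python3 - <<'E'
from rig import env
from h import *
d=env.get_image("top"); np.savez("top3.npz",**d)
crop(d,245,150,415,250,4.7,"pics/t7.png")
o=env.observe();print(o["time_s"],o["position"],o["ft_force"],o["grip_width"])
E
```

```text
5.9 [ 0.57547881 -0.11163519  0.06554931] [-1.05729463 -7.23705928 -0.74152846] 0.03073048420561141
```

View pics/t7.png

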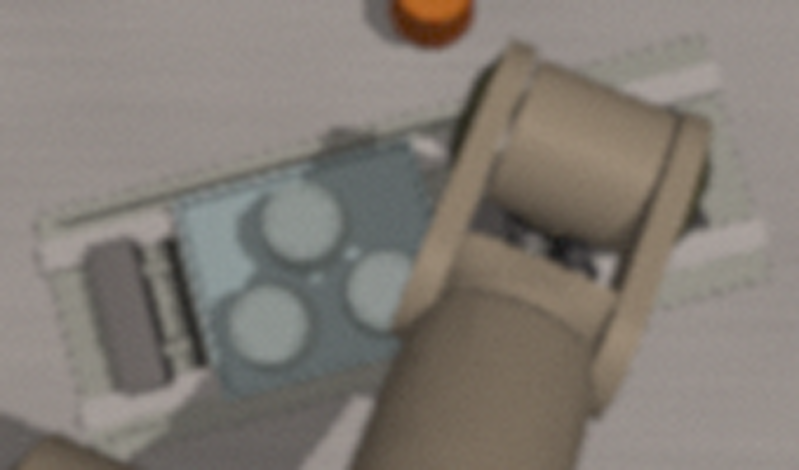

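apply_moves(
  plan=[
    {"tx": -0.5,"ty": 1.9,"tz": 0,"rx": 0,"ry": 0,"rz": 0,"jaw": -1},
    {"tx": -1,"ty": 3.8,"tz": 0,"rx": 0,"ry": 0,"rz": 0,"jaw": -1},
    {"tx": -1,"ty": 3.8,"tz": 0,"rx": 0,"ry": 0,"rz": 0,"jaw": -1},
  ],
  grip_force=40,
)

```text
time_s: 6.2
position: [0.5748, -0.1093, 0.0656]
tool_rot: [[-0.261, 0.965, 0.007], [0.965, 0.261, -0.014], [-0.015, 0.003, -1.0]]
ft_force: [-0.8, -7.7, -1.3]
grip_width: 0.0311
```

apply_moves(
  plan=[
    {"tx": -0.5,"ty": 1.9,"tz": 0,"rx": 0,"ry": 0,"rz": 0,"jaw": -1},
    {"tx": -1,"ty": 3.8,"tz": 0,"rx": 0,"ry": 0,"rz": 0,"jaw": -1},
    {"tx": -1,"ty": 3.8,"tz": 0,"rx": 0,"ry": 0,"rz": 0,"jaw": -1},
  ],
  grip_force=40,
)

```text
time_s: 6.5
position: [0.5742, -0.1071, 0.0656]
tool_rot: [[-0.261, 0.965, 0.008], [0.965, 0.261, -0.017], [-0.018, 0.003, -1.0]]
ft_force: [0.1, -8.2, -1.8]
grip_width: 0.0312
```

apply_moves(
  plan=[
    {"tx": -0.5,"ty": 1.9,"tz": 0,"rx": 0,"ry": 0,"rz": 0,"jaw": -1},
    {"tx": -1,"ty": 3.8,"tz": 0,"rx": 0,"ry": 0,"rz": 0,"jaw": -1},
    {"tx": -1,"ty": 3.8,"tz": 0,"rx": 0,"ry": 0,"rz": 0,"jaw": -1},
  ],
  grip_force=40,
)

```text
time_s: 6.8
position: [0.5736, -0.1051, 0.0656]
tool_rot: [[-0.261, 0.965, 0.009], [0.965, 0.261, -0.02], [-0.022, 0.004, -1.0]]
ft_force: [-0.3, -8.9, -2.3]
grip_width: 0.0309
```

apply_moves(
  plan=[
    {"tx": -1,"ty": 3,"tz": 0,"rx": 0.02,"ry": 0.009,"rz": 0,"jaw": -1},
    {"tx": -1.5,"ty": 5.5,"tz": 0,"rx": 0.02,"ry": 0.009,"rz": 0,"jaw": -1},
    {"tx": -2,"ty": 7.5,"tz": 0,"rx": 0.02,"ry": 0.009,"rz": 0,"jaw": -1},
    {"tx": -2,"ty": 7.5,"tz": 0,"rx": 0.02,"ry": 0.009,"rz": 0,"jaw": -1},
  ],
  grip_force=40,
)

```text
time_s: 7.2
position: [0.5721, -0.1, 0.0656]
tool_rot: [[-0.261, 0.965, 0.002], [0.965, 0.261, -0.005], [-0.005, 0.0, -1.0]]
ft_force: [1.1, -12.4, -2.5]
grip_width: 0.0313
```

```bash
python3 - <<'E'
from rig import env
from h import *
d=env.get_image("top"); np.savez("top4.npz",**d)
crop(d,245,180,335,250,8,"pics/t8.png")
d=env.get_image("side"); np.savez("side4.npz",**d)
crop(d,235,180,335,290,5.4,"pics/s8.png")
o=env.observe();print(o["time_s"],o["position"],o["ft_force"],o["grip_width"])
E
```

```text
7.3 [ 0.57213834 -0.10001424  0.06558955] [ -0.36731072 -12.20896313  -2.85789141] 0.03114280516314252
```

View pics/t8.png

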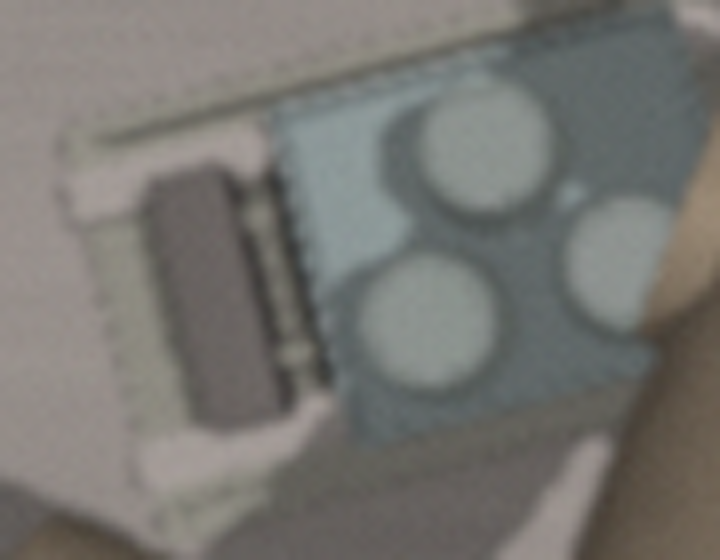

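View pics/s8.png

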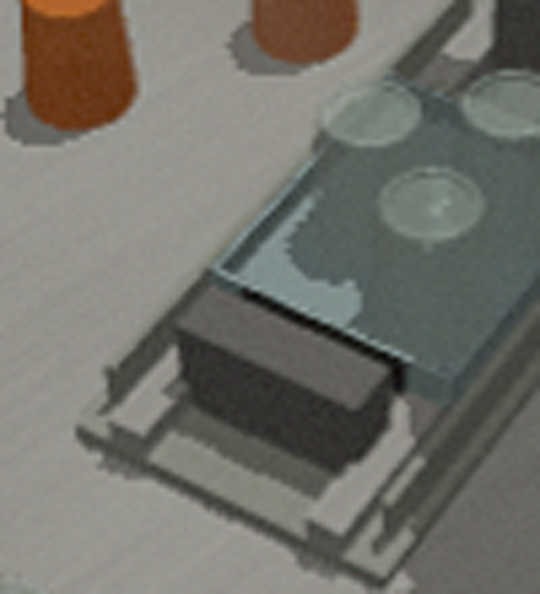

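```bash
python3 - <<'E'
from h import *
a=load("top0.npz");b=load("top4.npz")
ims=[]
for d in (a,b):
    im=d["image"][195:240,255:305,::-1]; ims.append(cv2.resize(im,None,fx=8,fy=8,interpolation=cv2.INTER_CUBIC))
cv2.imwrite("pics/cmp.png",np.hstack(ims))
E
```

```text
(no output)
```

View pics/cmp.png

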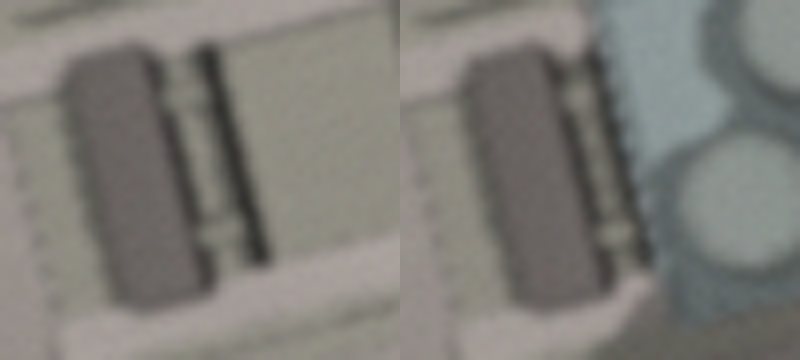

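apply_moves(
  plan=[
    {"tx": -0.7,"ty": 2.5,"tz": 0,"rx": 0.005,"ry": 0.002,"rz": 0,"jaw": -1},
    {"tx": -1.5,"ty": 5.5,"tz": 0,"rx": 0.005,"ry": 0.002,"rz": 0,"jaw": -1},
    {"tx": -1.5,"ty": 5.5,"tz": 0,"rx": 0.005,"ry": 0.002,"rz": 0,"jaw": -1},
    {"tx": -1.5,"ty": 5.5,"tz": 0,"rx": 0.005,"ry": 0.002,"rz": 0,"jaw": -1},
  ],
  grip_force=40,
)

```text
time_s: 7.7
position: [0.5713, -0.0972, 0.0656]
tool_rot: [[-0.26, 0.966, 0.001], [0.966, 0.26, -0.004], [-0.004, 0.0, -1.0]]
ft_force: [0.1, -12.3, -3.4]
grip_width: 0.031
```

apply_moves(
  plan=[
    {"tx": 0,"ty": 0,"tz": 0,"rx": 0,"ry": 0,"rz": 0,"jaw": 0.42},
    {"tx": 0,"ty": 0,"tz": 0,"rx": 0,"ry": 0,"rz": 0,"jaw": 0.42},
    {"tx": 0,"ty": 0,"tz": 0,"rx": 0,"ry": 0,"rz": 0,"jaw": 0.42},
    {"tx": 0,"ty": 0,"tz": 0,"rx": 0,"ry": 0,"rz": 0,"jaw": 0.42},
  ],
  grip_force=40,
)

```text
time_s: 8.1
position: [0.5715, -0.0969, 0.0659]
tool_rot: [[-0.26, 0.966, 0.002], [0.966, 0.26, -0.004], [-0.005, 0.001, -1.0]]
ft_force: [-0.8, 0.5, 0.3]
grip_width: 0.0606
```

```bash
cat > look.py <<'E'
import sys
from rig import env
from h import *
t=sys.argv[1]
d=env.get_image("top"); np.savez(f"top_{t}.npz",**d)
a=load("top0.npz")
ims=[cv2.resize(e["image"][195:240,255:305,::-1],None,fx=8,fy=8,interpolation=cv2.INTER_CUBIC) for e in (a,d)]
cv2.imwrite(f"pics/c_{t}.png",np.hstack(ims))
o=env.observe();P=o["position"];yh=np.array([-.2634,.9647]);xh=np.array([.9647,.2634])
print(o["time_s"],P,"p",P[:2]@yh,"x",P[:2]@xh,o["ft_force"],"Fy",o["ft_force"][:2]@yh,o["grip_width"])
E
python3 look.py a
```

```text
8.15 [ 0.5714837  -0.09692503  0.06592489] p -0.24403238522414017 x 0.5257802739428212 [0.11529592 0.2926606  0.14758038] Fy 0.2519607351902719 0.0608035266017323
```

View pics/c_a.png

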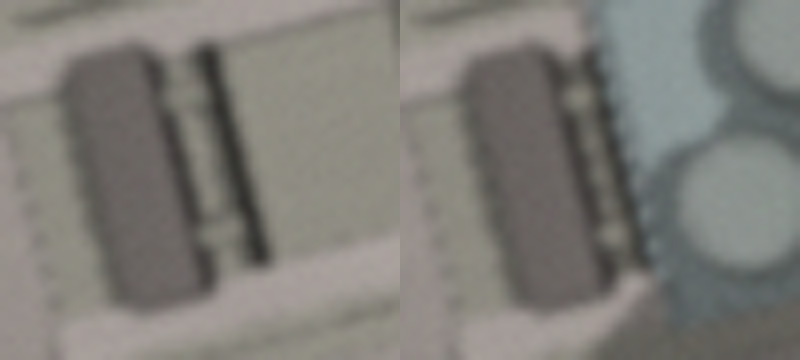

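apply_moves(
  plan=[
    {"tx": 0.8,"ty": -2.9,"tz": 0,"rx": 0,"ry": 0,"rz": 0,"jaw": 0.42},
    {"tx": 1.6,"ty": -5.8,"tz": 0,"rx": 0,"ry": 0,"rz": 0,"jaw": 0.42},
    {"tx": 2,"ty": -7.2,"tz": 0,"rx": 0,"ry": 0,"rz": 0,"jaw": 0.42},
    {"tx": 2,"ty": -7.2,"tz": 0,"rx": 0,"ry": 0,"rz": 0,"jaw": 0.42},
  ],
  grip_force=40,
)

```text
time_s: 8.55
position: [0.5736, -0.1044, 0.0659]
tool_rot: [[-0.26, 0.966, 0.002], [0.966, 0.26, -0.004], [-0.005, 0.001, -1.0]]
ft_force: [-0.4, 1.2, 0.1]
grip_width: 0.0603
```

apply_moves(
  plan=[
    {"tx": 0.3,"ty": -1,"tz": 0,"rx": 0,"ry": 0,"rz": 0,"jaw": 0.42},
    {"tx": 0.5,"ty": -2,"tz": 0,"rx": 0,"ry": 0,"rz": 0,"jaw": 0.42},
    {"tx": 0.5,"ty": -2,"tz": 0,"rx": 0,"ry": 0,"rz": 0,"jaw": 0.42},
  ],
  grip_force=40,
)

```text
time_s: 8.85
position: [0.5741, -0.1066, 0.0659]
tool_rot: [[-0.26, 0.966, 0.002], [0.966, 0.26, -0.004], [-0.005, 0.001, -1.0]]
ft_force: [-0.0, -0.1, 0.7]
grip_width: 0.0606
```

apply_moves(
  plan=[
    {"tx": 0.3,"ty": -1,"tz": 0,"rx": 0,"ry": 0,"rz": 0,"jaw": 0.42},
    {"tx": 0.5,"ty": -2,"tz": 0,"rx": 0,"ry": 0,"rz": 0,"jaw": 0.42},
    {"tx": 0.5,"ty": -2,"tz": 0,"rx": 0,"ry": 0,"rz": 0,"jaw": 0.42},
  ],
  grip_force=40,
)

```text
time_s: 9.15
position: [0.5746, -0.1087, 0.0659]
tool_rot: [[-0.26, 0.966, 0.002], [0.966, 0.26, -0.004], [-0.005, 0.001, -1.0]]
ft_force: [0.2, -0.1, 0.5]
grip_width: 0.0606
```

```bash
python3 look.py b
```

```text
9.2 [ 0.57456859 -0.10860989  0.06588717] p -0.25611732856721175 x 0.5256784779153038 [ 0.34866085 -0.17915775  0.60674066] Fy -0.26467074618091 0.06076795256378842
```

View pics/c_b.png

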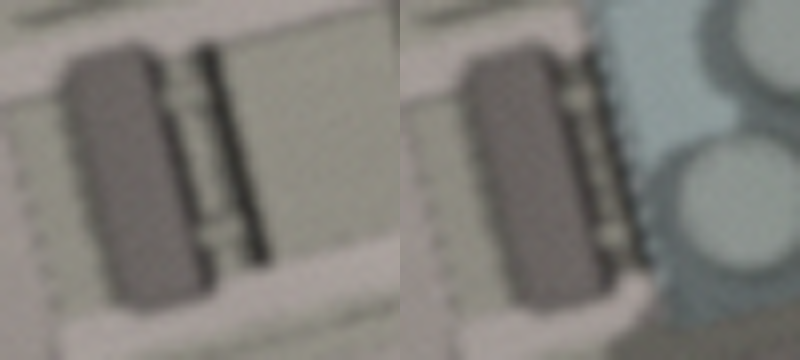

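apply_moves(
  plan=[
    {"tx": 0.3,"ty": -1,"tz": 0,"rx": 0,"ry": 0,"rz": 0,"jaw": 0.42},
    {"tx": 0.5,"ty": -2,"tz": 0,"rx": 0,"ry": 0,"rz": 0,"jaw": 0.42},
    {"tx": 0.5,"ty": -2,"tz": 0,"rx": 0,"ry": 0,"rz": 0,"jaw": 0.42},
  ],
  grip_force=40,
)

```text
time_s: 9.5
position: [0.575, -0.1102, 0.0658]
tool_rot: [[-0.26, 0.966, 0.002], [0.966, 0.26, -0.004], [-0.004, 0.001, -1.0]]
ft_force: [-0.3, 4.2, 1.1]
grip_width: 0.0609
```

apply_moves(
  plan=[
    {"tx": 0.3,"ty": -1,"tz": 0,"rx": 0,"ry": 0,"rz": 0,"jaw": 0.42},
    {"tx": 0.5,"ty": -2,"tz": 0,"rx": 0,"ry": 0,"rz": 0,"jaw": 0.42},
    {"tx": 0.5,"ty": -2,"tz": 0,"rx": 0,"ry": 0,"rz": 0,"jaw": 0.42},
  ],
  grip_force=40,
)

```text
time_s: 9.8
position: [0.5758, -0.1125, 0.0663]
tool_rot: [[-0.26, 0.966, 0.003], [0.966, 0.26, -0.004], [-0.005, 0.001, -1.0]]
ft_force: [-0.5, 1.1, 4.8]
grip_width: 0.0608
```

```bash
python3 look.py c
```

```text
9.85 [ 0.57578452 -0.11254616  0.06634871] p -0.26023492405803617 x 0.5258146728045874 [-1.0510532   2.03228768  4.90006179] Fy 2.2373953396754658 0.06039827759552288
```

View pics/c_c.png

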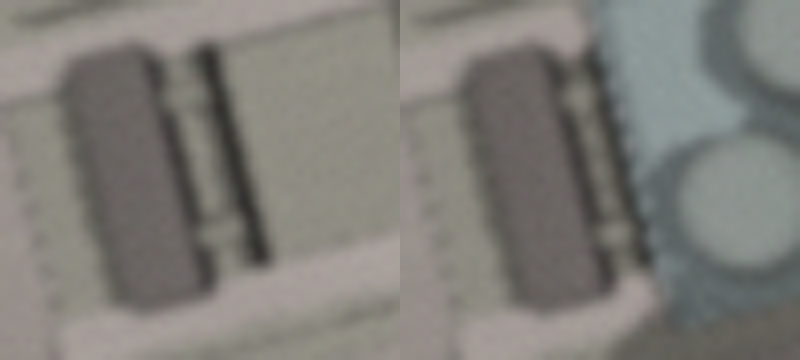

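apply_moves(
  plan=[
    {"tx": 0.3,"ty": -1,"tz": 0,"rx": 0,"ry": 0,"rz": 0,"jaw": 0.42},
    {"tx": 0.3,"ty": -1,"tz": 0,"rx": 0,"ry": 0,"rz": 0,"jaw": 0.42},
  ],
  grip_force=40,
)

```text
time_s: 10.05
position: [0.5763, -0.114, 0.0664]
tool_rot: [[-0.26, 0.966, 0.003], [0.966, 0.26, -0.005], [-0.006, 0.002, -1.0]]
ft_force: [0.3, -0.2, 2.3]
grip_width: 0.0604
```

apply_moves(
  plan=[
    {"tx": 0.3,"ty": -1,"tz": 0,"rx": 0,"ry": 0,"rz": 0,"jaw": 0.42},
    {"tx": 0.3,"ty": -1,"tz": 0,"rx": 0,"ry": 0,"rz": 0,"jaw": 0.42},
  ],
  grip_force=40,
)

```text
time_s: 10.25
position: [0.5766, -0.1151, 0.0665]
tool_rot: [[-0.259, 0.966, 0.003], [0.966, 0.259, -0.005], [-0.006, 0.002, -1.0]]
ft_force: [0.1, 2.0, 4.1]
grip_width: 0.0604
```

```bash
python3 look.py d
python3 - <<'E'
from h import *
d=load("top_d.npz"); crop(d,320,150,420,240,6.5,"pics/t9.png")
E
```

```text
10.3 [ 0.57660535 -0.11511174  0.06646476] p -0.2629261506948819 x 0.5259307520634996 [-0.47834171  1.94780246  3.6811611 ] Fy 2.0050402383554156 0.060856383093467026
```

View pics/c_d.png

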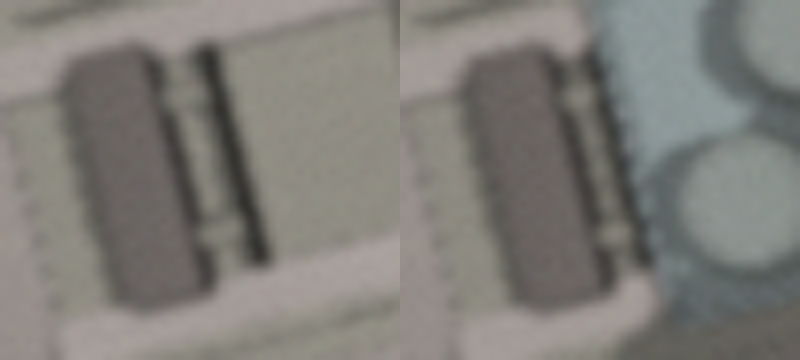

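View pics/t9.png

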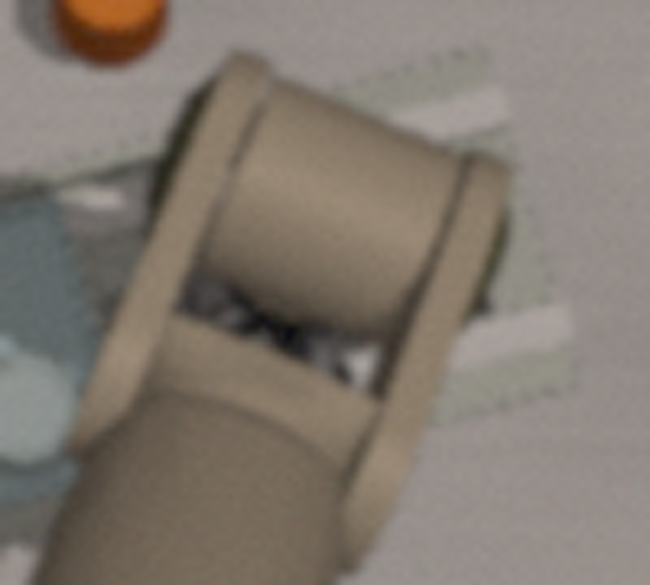

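```bash
cat > shift.py <<'E'
import sys
from h import *
# 1-D profile along clamp y through the bumper plate, at z=.055, averaged over x
O=np.array([.542,.0117]);yh=np.array([-.2634,.9647]);xh=np.array([.9647,.2634])
ys=np.arange(.10,.19,.0005); xs=np.arange(-.03,.03,.002)
def prof(n):
    d=load(n); im=cv2.cvtColor(d["image"],cv2.COLOR_RGB2GRAY).astype(np.float32); 
    M=np.array([[proj(d,np.append(O+x*xh+y*yh,.055)) for y in ys] for x in xs],np.float32)
    return cv2.remap(im,M[...,0],M[...,1],cv2.INTER_CUBIC).mean(0)
for n in sys.argv[1:]:
    p=prof(f"top{n}.npz"); 
    i=[k for k in range(2,len(p)-2) if p[k]==min(p[k-2:k+3])]
    print(n,[(round(float(ys[k])*1000,1),int(p[k])) for k in i])
E
python3 shift.py 0 4 _a _b _c _d
```

```text
0 [(107.0, 140), (115.5, 139), (139.5, 53), (163.0, 70)]
4 [(145.5, 66), (163.0, 69), (186.5, 100)]
_a [(147.0, 67), (163.0, 70), (181.5, 101), (188.0, 100)]
_b [(128.0, 130), (147.0, 67), (163.0, 70), (184.0, 100)]
_c [(107.0, 142), (146.0, 68), (163.0, 70), (187.0, 100)]
_d [(109.5, 141), (146.0, 67), (163.0, 70)]
```

apply_moves(
  plan=[
    {"tx": 0.3,"ty": -1,"tz": 0,"rx": 0,"ry": 0,"rz": 0,"jaw": 0.42},
    {"tx": 0.5,"ty": -2,"tz": 0,"rx": 0,"ry": 0,"rz": 0,"jaw": 0.42},
    {"tx": 0.5,"ty": -2,"tz": 0,"rx": 0,"ry": 0,"rz": 0,"jaw": 0.42},
  ],
  grip_force=40,
)

```text
time_s: 10.6
position: [0.5771, -0.1172, 0.0665]
tool_rot: [[-0.259, 0.966, 0.003], [0.966, 0.259, -0.005], [-0.006, 0.002, -1.0]]
ft_force: [-1.1, 2.0, 3.8]
grip_width: 0.0604
```

apply_moves(
  plan=[
    {"tx": 0.3,"ty": -1,"tz": 0,"rx": 0,"ry": 0,"rz": 0,"jaw": 0.42},
    {"tx": 0.5,"ty": -2,"tz": 0,"rx": 0,"ry": 0,"rz": 0,"jaw": 0.42},
    {"tx": 0.5,"ty": -2,"tz": 0,"rx": 0,"ry": 0,"rz": 0,"jaw": 0.42},
  ],
  grip_force=40,
)

```text
time_s: 10.9
position: [0.5777, -0.1193, 0.0665]
tool_rot: [[-0.259, 0.966, 0.003], [0.966, 0.259, -0.005], [-0.006, 0.002, -1.0]]
ft_force: [-0.6, 2.0, 3.2]
grip_width: 0.0606
```

```bash
python3 look.py e; python3 shift.py _e
```

```text
10.95 [ 0.57769533 -0.11930395  0.06644244] p -0.26725747425166996 x 0.5258780273754646 [-0.96372203  1.95469738  4.57240935] Fy 2.139540946509303 0.06071175253579497
_e [(146.0, 68), (163.0, 70)]
```

```bash
python3 - <<'E'
from rig import env
from h import *
d=env.get_image("side"); np.savez("side_e.npz",**d)
crop(d,270,110,390,210,6,"pics/s10.png")
d=load("top_e.npz"); crop(d,330,160,410,240,7.4,"pics/t10.png")
E
```

```text
(no output)
```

View pics/s10.png

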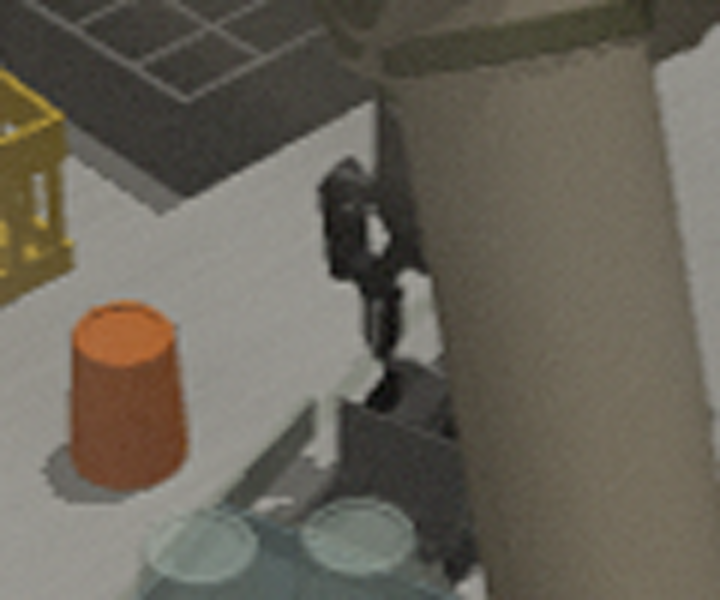

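View pics/t10.png

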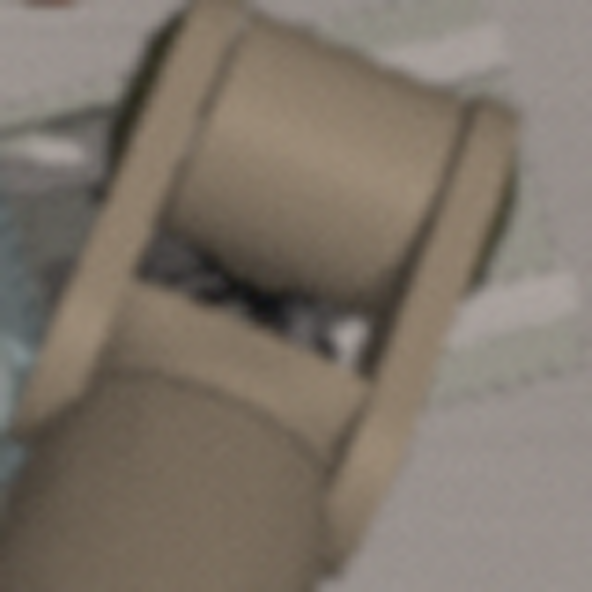

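```bash
python3 - <<'E'
from h import *
d=load("side_e.npz")
O=np.array([.542,.0117]);yh=np.array([-.2634,.9647]);xh=np.array([.9647,.2634])
g=lambda v:(270+v[0]/6-.42,110+v[1]/6-.42)
for v in [(340,402),(455,440),(390,365),(450,385)]:
    P=onz(d,g(v),.1);q=P[:2]-O;print(v,np.round([q@xh,q@yh],4))
W=lambda x,y,z: np.append(O+x*xh+y*yh,z)
im=d["image"][:,:,::-1].copy()
im=cv2.resize(im[130:200,300:370],None,fx=11,fy=11,interpolation=cv2.INTER_CUBIC)
im=cv2.convertScaleAbs(im,alpha=1.8)
cv2.imwrite("pics/s11.png",im[:600])
for n,c in dict(front=-.089,rear=-.134,rear2=-.150).items():
    print(n,[np.round((proj(d,W(x,c,.1))-[300,130]+.45)*11) for x in (.036,-.036)])
E
```

```text
(340, 402) [ 0.0351 -0.0928]
(455, 440) [-0.0288 -0.098 ]
(390, 365) [ 0.0283 -0.1315]
(450, 385) [-0.0058 -0.1338]
front [array([284., 524.]), array([511., 615.])]
rear [array([366., 435.]), array([591., 523.])]
rear2 [array([395., 405.]), array([619., 491.])]
```

View pics/s11.png

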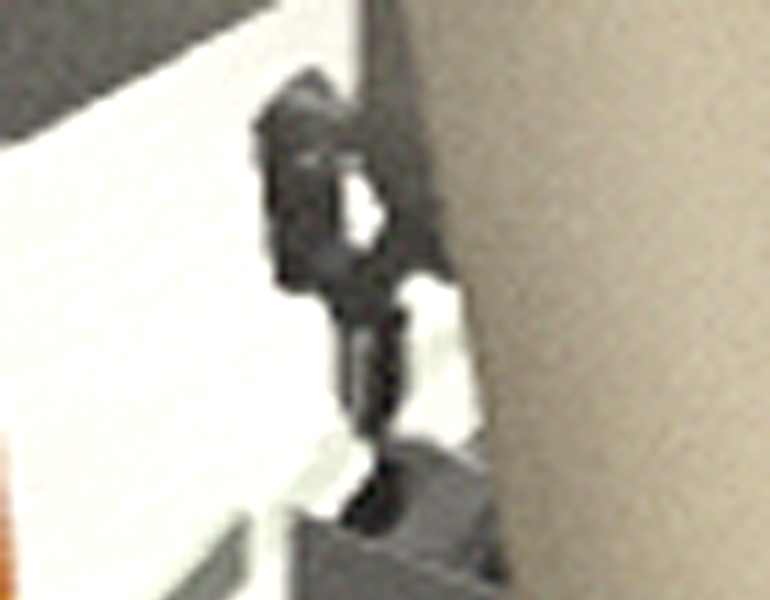

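```bash
python3 - <<'E'
from h import *
d=load("side_e.npz")
O=np.array([.542,.0117]);yh=np.array([-.2634,.9647]);xh=np.array([.9647,.2634])
W=lambda x,y,z: np.append(O+x*xh+y*yh,z)
for x in (.032,.038,.048):
  for z in (.066,.08,.1,.12,.14):
    print(x,z,[np.round((proj(d,W(x,y,z))-[300,130]+.45)*11) for y in (-.125,-.147)])
E
```

```text
0.032 0.066 [array([360., 550.]), array([399., 507.])]
0.032 0.08 [array([361., 512.]), array([400., 470.])]
0.032 0.1 [array([362., 458.]), array([402., 415.])]
0.032 0.12 [array([364., 402.]), array([403., 360.])]
0.032 0.14 [array([365., 346.]), array([405., 303.])]
0.038 0.066 [array([342., 543.]), array([381., 500.])]
0.038 0.08 [array([342., 505.]), array([382., 463.])]
0.038 0.1 [array([344., 450.]), array([383., 408.])]
0.038 0.12 [array([345., 395.]), array([385., 353.])]
0.038 0.14 [array([346., 338.]), array([387., 296.])]
0.048 0.066 [array([311., 530.]), array([351., 488.])]
0.048 0.08 [array([312., 493.]), array([352., 451.])]
0.048 0.1 [array([313., 438.]), array([353., 396.])]
0.048 0.12 [array([314., 383.]), array([354., 341.])]
0.048 0.14 [array([315., 327.]), array([356., 285.])]
```

apply_moves(
  plan=[
    {"tx": 0,"ty": 0,"tz": 6,"rx": 0,"ry": 0,"rz": 0,"jaw": 0.5},
    {"tx": -3.2,"ty": 11.7,"tz": 8,"rx": 0.003,"ry": 0.003,"rz": 0,"jaw": 0.5},
    {"tx": -6.4,"ty": 23.4,"tz": 6,"rx": 0.005,"ry": 0.003,"rz": 0,"jaw": 0.5},
    {"tx": -6.4,"ty": 23.4,"tz": 0,"rx": 0.005,"ry": 0.003,"rz": 0,"jaw": 0.5},
    {"tx": -6.4,"ty": 23.4,"tz": -10,"rx": 0.005,"ry": 0.003,"rz": 0,"jaw": 0.5},
    {"tx": -6.4,"ty": 23.4,"tz": -15,"rx": 0.005,"ry": 0.003,"rz": 0,"jaw": 0.5},
    {"tx": -6.4,"ty": 23.4,"tz": -21,"rx": 0.005,"ry": 0.003,"rz": 0,"jaw": 0.5},
    {"tx": -6.4,"ty": 23.4,"tz": -21,"rx": 0.005,"ry": 0.003,"rz": 0,"jaw": 0.5},
  ],
  grip_force=40,
)

```text
time_s: 11.8
position: [0.5709, -0.096, 0.0443]
tool_rot: [[-0.259, 0.966, -0.001], [0.966, 0.259, 0.0], [0.001, -0.001, -1.0]]
ft_force: [0.1, 0.1, -0.1]
grip_width: 0.0644
```

```bash
python3 look.py f; python3 shift.py _f; python3 - <<'E'
from rig import env
from h import *
d=env.get_image("side"); np.savez("side_f.npz",**d)
im=d["image"][:,:,::-1]
im=cv2.resize(im[130:200,290:370],None,fx=10,fy=10,interpolation=cv2.INTER_CUBIC)
cv2.imwrite("pics/s12.png",cv2.convertScaleAbs(im,alpha=1.8)[:600])
E
```

```text
11.85 [ 0.57115278 -0.09604196  0.04494395] p -0.243093317403764 x 0.5256936311375825 [-0.36766455 -0.15224803 -0.63732035] Fy -0.05003082992744046 0.0640824526914034
_f [(109.0, 141), (146.0, 67), (163.0, 69)]
```

View pics/s12.png

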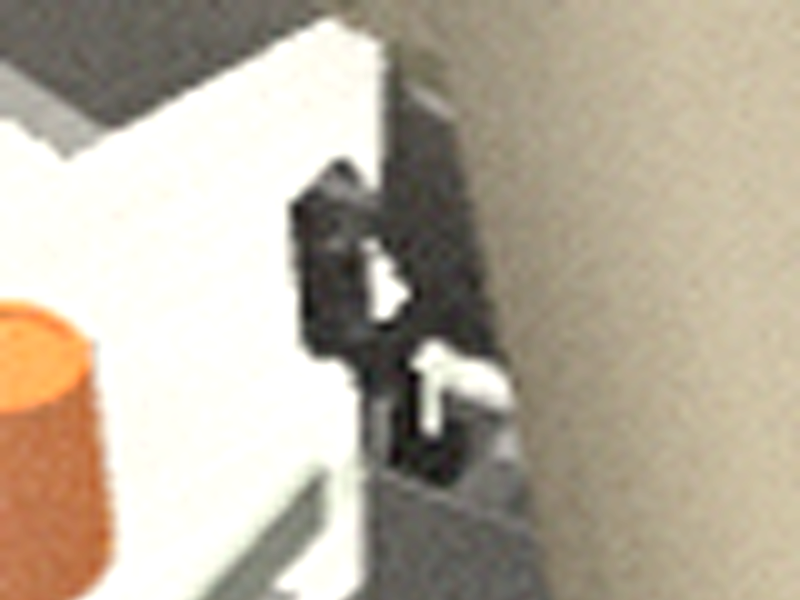

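apply_moves(
  plan=[
    {"tx": 0.8,"ty": -2.9,"tz": 0,"rx": 0,"ry": 0,"rz": 0,"jaw": 0.42},
    {"tx": 1.6,"ty": -5.8,"tz": 0,"rx": 0,"ry": 0,"rz": 0,"jaw": 0.42},
    {"tx": 2,"ty": -7.2,"tz": 0,"rx": 0,"ry": 0,"rz": 0,"jaw": 0.42},
    {"tx": 2,"ty": -7.2,"tz": 0,"rx": 0,"ry": 0,"rz": 0,"jaw": 0.42},
  ],
  grip_force=40,
)

```text
time_s: 12.3
position: [0.5735, -0.1036, 0.0454]
tool_rot: [[-0.259, 0.966, 0.001], [0.966, 0.259, -0.0], [-0.0, 0.0, -1.0]]
ft_force: [-0.3, 0.9, -0.1]
grip_width: 0.0609
```

apply_moves(
  plan=[
    {"tx": 0.3,"ty": -1,"tz": 0,"rx": 0,"ry": 0,"rz": 0,"jaw": 0.42},
    {"tx": 0.5,"ty": -2,"tz": 0,"rx": 0,"ry": 0,"rz": 0,"jaw": 0.42},
    {"tx": 0.5,"ty": -2,"tz": 0,"rx": 0,"ry": 0,"rz": 0,"jaw": 0.42},
  ],
  grip_force=40,
)

```text
time_s: 12.6
position: [0.574, -0.1057, 0.0454]
tool_rot: [[-0.259, 0.966, 0.001], [0.966, 0.259, -0.0], [-0.0, 0.0, -1.0]]
ft_force: [-0.5, -0.1, 0.1]
grip_width: 0.0608
```

apply_moves(
  plan=[
    {"tx": 0.3,"ty": -1,"tz": 0,"rx": 0,"ry": 0,"rz": 0,"jaw": 0.42},
    {"tx": 0.5,"ty": -2,"tz": 0,"rx": 0,"ry": 0,"rz": 0,"jaw": 0.42},
    {"tx": 0.5,"ty": -2,"tz": 0,"rx": 0,"ry": 0,"rz": 0,"jaw": 0.42},
  ],
  grip_force=40,
)

```text
time_s: 12.9
position: [0.5744, -0.1072, 0.0455]
tool_rot: [[-0.259, 0.966, 0.0], [0.966, 0.259, 0.001], [0.001, 0.0, -1.0]]
ft_force: [-0.1, 3.8, 1.0]
grip_width: 0.0606
```

apply_moves(
  plan=[
    {"tx": 0.3,"ty": -1,"tz": 0,"rx": 0,"ry": 0,"rz": 0,"jaw": 0.42},
    {"tx": 0.5,"ty": -2,"tz": 0,"rx": 0,"ry": 0,"rz": 0,"jaw": 0.42},
    {"tx": 0.5,"ty": -2,"tz": 0,"rx": 0,"ry": 0,"rz": 0,"jaw": 0.42},
  ],
  grip_force=40,
)

```text
time_s: 13.2
position: [0.5744, -0.1074, 0.0454]
tool_rot: [[-0.26, 0.966, -0.001], [0.966, 0.26, 0.003], [0.004, -0.0, -1.0]]
ft_force: [-0.5, 10.2, 3.9]
grip_width: 0.061
```

```bash
python3 look.py g; python3 shift.py _g
```

```text
13.25 [ 0.57442072 -0.1074054   0.04546322] p -0.2549164034837591 x 0.5258530877378551 [-2.14702029 10.74705495  3.03591767] Fy 10.933209056881575 0.06059420828363412
_g [(128.5, 129), (146.0, 67), (163.0, 70), (179.0, 101)]
```

apply_moves(
  plan=[
    {"tx": -1.2,"ty": 4.5,"tz": 0,"rx": 0,"ry": 0,"rz": 0,"jaw": 0.42},
    {"tx": -2.5,"ty": 9,"tz": 0,"rx": -0.003,"ry": 0,"rz": 0,"jaw": 0.42},
    {"tx": -4.4,"ty": 16,"tz": 0,"rx": -0.003,"ry": 0,"rz": 0,"jaw": 0.42},
    {"tx": -4.4,"ty": 16,"tz": 0,"rx": -0.003,"ry": 0,"rz": 0,"jaw": 0.42},
  ],
  grip_force=40,
)

```text
time_s: 13.65
position: [0.5699, -0.0909, 0.0455]
tool_rot: [[-0.261, 0.965, -0.001], [0.965, 0.261, -0.0], [0.0, -0.001, -1.0]]
ft_force: [0.5, 0.5, 0.3]
grip_width: 0.0602
```

apply_moves(
  plan=[
    {"tx": -0.3,"ty": 1,"tz": 0,"rx": 0,"ry": 0,"rz": 0,"jaw": 0.42},
    {"tx": -0.5,"ty": 2,"tz": 0,"rx": 0,"ry": 0,"rz": 0,"jaw": 0.42},
    {"tx": -0.5,"ty": 2,"tz": 0,"rx": 0,"ry": 0,"rz": 0,"jaw": 0.42},
  ],
  grip_force=40,
)

```text
time_s: 13.95
position: [0.5699, -0.0906, 0.0456]
tool_rot: [[-0.261, 0.965, 0.0], [0.965, 0.261, -0.003], [-0.003, -0.0, -1.0]]
ft_force: [0.7, -8.3, -0.8]
grip_width: 0.0608
```

apply_moves(
  plan=[
    {"tx": -0.3,"ty": 1,"tz": 0,"rx": 0,"ry": 0,"rz": 0,"jaw": 0.42},
    {"tx": -0.5,"ty": 2,"tz": 0,"rx": 0,"ry": 0,"rz": 0,"jaw": 0.42},
    {"tx": -0.5,"ty": 2,"tz": 0,"rx": 0,"ry": 0,"rz": 0,"jaw": 0.42},
  ],
  grip_force=40,
)

```text
time_s: 14.25
position: [0.5699, -0.0907, 0.0457]
tool_rot: [[-0.261, 0.965, 0.002], [0.965, 0.261, -0.007], [-0.007, -0.0, -1.0]]
ft_force: [1.4, -11.1, -2.0]
grip_width: 0.0607
```

apply_moves(
  plan=[
    {"tx": -0.6,"ty": 2,"tz": 0,"rx": 0,"ry": 0,"rz": 0,"jaw": 0.42},
    {"tx": -1.2,"ty": 4.5,"tz": 0,"rx": 0,"ry": 0,"rz": 0,"jaw": 0.42},
    {"tx": -1.2,"ty": 4.5,"tz": 0,"rx": 0.003,"ry": 0,"rz": 0,"jaw": 0.42},
  ],
  grip_force=40,
)

```text
time_s: 14.55
position: [0.5697, -0.0894, 0.0458]
tool_rot: [[-0.262, 0.965, 0.004], [0.965, 0.262, -0.009], [-0.01, 0.001, -1.0]]
ft_force: [1.5, -15.6, -4.5]
grip_width: 0.0605
```

```bash
python3 look.py h; python3 shift.py _h
```

```text
14.6 [ 0.56966322 -0.08932775  0.04578763] p -0.23622377243700943 x 0.526025178022532 [  0.6828035  -15.82761509  -5.04876262] Fy -15.448750718124746 0.06080931687889774
_h [(128.5, 130), (147.5, 67), (163.0, 69)]
```

apply_moves(
  plan=[
    {"tx": -0.5,"ty": 2,"tz": 0,"rx": 0.009,"ry": 0.003,"rz": 0,"jaw": 0.42},
    {"tx": -1,"ty": 4,"tz": 0,"rx": 0.009,"ry": 0.003,"rz": 0,"jaw": 0.42},
    {"tx": -1,"ty": 4,"tz": 0,"rx": 0.009,"ry": 0.003,"rz": 0,"jaw": 0.42},
  ],
  grip_force=40,
)

```text
time_s: 14.9
position: [0.5697, -0.0892, 0.0458]
tool_rot: [[-0.262, 0.965, 0.003], [0.965, 0.262, -0.007], [-0.007, 0.001, -1.0]]
ft_force: [2.2, -18.6, -5.9]
grip_width: 0.0606
```

```bash
python3 look.py i; python3 shift.py _i
```

```text
14.95 [ 0.56965043 -0.08918899  0.04579205] p -0.23608653868379684 x 0.5260493881325439 [  1.87748725 -17.97072984  -5.92604386] Fy -17.83089322114423 0.06025462205301024
_i [(128.0, 129), (147.5, 68), (163.0, 70)]
```

apply_moves(
  plan=[
    {"tx": -1,"ty": 4,"tz": 0,"rx": 0.007,"ry": 0.003,"rz": 0,"jaw": 0.42},
    {"tx": -1.7,"ty": 6,"tz": 0,"rx": 0.007,"ry": 0.003,"rz": 0,"jaw": 0.42},
    {"tx": -1.7,"ty": 6,"tz": 0,"rx": 0.007,"ry": 0.003,"rz": 0,"jaw": 0.42},
  ],
  grip_force=40,
)

```text
time_s: 15.25
position: [0.5697, -0.089, 0.0459]
tool_rot: [[-0.263, 0.965, 0.004], [0.965, 0.263, -0.01], [-0.01, 0.001, -1.0]]
ft_force: [3.6, -28.3, -9.7]
grip_width: 0.0607
```

```bash
python3 look.py j; python3 shift.py _j
```

```text
15.3 [ 0.56964411 -0.08899034  0.04586668] p -0.23589323520778838 x 0.5260956139764231 [  3.65319608 -27.50311165  -9.41568432] Fy -27.494503652684944 0.06116585678294283
_j [(147.5, 67), (162.5, 68), (182.5, 100)]
```

apply_moves(
  plan=[
    {"tx": 1,"ty": -4,"tz": -0.5,"rx": 0.008,"ry": 0.004,"rz": 0,"jaw": 0.42},
    {"tx": 2.3,"ty": -8.3,"tz": -0.5,"rx": 0.008,"ry": 0.004,"rz": 0,"jaw": 0.42},
    {"tx": 2.3,"ty": -8.3,"tz": -0.5,"rx": 0.008,"ry": 0.004,"rz": 0,"jaw": 0.42},
    {"tx": 2.3,"ty": -8.3,"tz": -0.5,"rx": 0.008,"ry": 0.004,"rz": 0,"jaw": 0.42},
  ],
  grip_force=40,
)

```text
time_s: 15.7
position: [0.5718, -0.0967, 0.0453]
tool_rot: [[-0.263, 0.965, -0.001], [0.965, 0.263, -0.001], [-0.001, -0.001, -1.0]]
ft_force: [0.2, 0.3, 0.2]
grip_width: 0.0607
```

```bash
python3 look.py k; python3 shift.py _k; python3 - <<'E'
from rig import env
from h import *
d=env.get_image("side"); np.savez("side_k.npz",**d)
im=d["image"][:,:,::-1]
im=cv2.resize(im[130:200,290:370],None,fx=10,fy=10,interpolation=cv2.INTER_CUBIC)
cv2.imwrite("pics/s13.png",cv2.convertScaleAbs(im,alpha=1.8)[:600])
E
```

```text
15.75 [ 0.57178666 -0.09668604  0.04536744] p -0.2438816263818009 x 0.5261354844244011 [0.18475047 0.38739636 0.17624331] Fy 0.3250579940022518 0.060690554843511726
_k [(129.0, 129), (147.5, 68), (163.0, 69)]
```

View pics/s13.png

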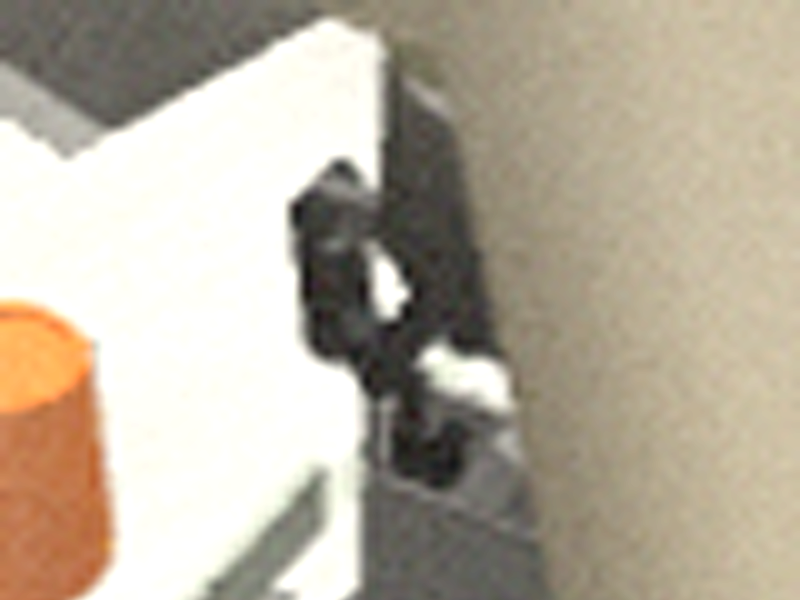

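apply_moves(
  plan=[
    {"tx": 2,"ty": 0.5,"tz": 0,"rx": 0,"ry": 0,"rz": 0,"jaw": 0.42},
    {"tx": 2.4,"ty": 0.7,"tz": 0,"rx": 0,"ry": 0,"rz": 0,"jaw": 0.42},
    {"tx": 2.4,"ty": 0.7,"tz": 0,"rx": 0,"ry": 0,"rz": 0,"jaw": 0.42},
  ],
  grip_force=40,
)

```text
time_s: 16.1
position: [0.5741, -0.0957, 0.0454]
tool_rot: [[-0.264, 0.965, -0.001], [0.965, 0.264, -0.001], [-0.001, -0.001, -1.0]]
ft_force: [-1.4, -0.0, 0.4]
grip_width: 0.0606
```

apply_moves(
  plan=[
    {"tx": 1.5,"ty": 0.4,"tz": 0,"rx": 0,"ry": 0,"rz": 0,"jaw": 0.42},
    {"tx": 1.5,"ty": 0.4,"tz": 0,"rx": 0,"ry": 0,"rz": 0,"jaw": 0.42},
  ],
  grip_force=40,
)

```text
time_s: 16.3
position: [0.5753, -0.0953, 0.0454]
tool_rot: [[-0.264, 0.965, -0.002], [0.965, 0.264, -0.001], [-0.001, -0.002, -1.0]]
ft_force: [-4.2, -0.5, 2.1]
grip_width: 0.0603
```

apply_moves(
  plan=[
    {"tx": 1.5,"ty": 0.4,"tz": 0,"rx": 0,"ry": 0,"rz": 0,"jaw": 0.42},
    {"tx": 1.5,"ty": 0.4,"tz": 0,"rx": 0,"ry": 0,"rz": 0,"jaw": 0.42},
  ],
  grip_force=40,
)

```text
time_s: 16.5
position: [0.5765, -0.0949, 0.0454]
tool_rot: [[-0.264, 0.965, -0.003], [0.965, 0.264, -0.001], [-0.0, -0.003, -1.0]]
ft_force: [-4.6, -1.3, 2.7]
grip_width: 0.0607
```

apply_moves(
  plan=[
    {"tx": -4,"ty": -1.1,"tz": 0,"rx": 0,"ry": 0.003,"rz": 0,"jaw": 0.42},
    {"tx": -6.5,"ty": -1.8,"tz": 0,"rx": 0,"ry": 0.003,"rz": 0,"jaw": 0.42},
    {"tx": -6.8,"ty": -1.9,"tz": 0,"rx": 0,"ry": 0.003,"rz": 0,"jaw": 0.42},
    {"tx": -6.8,"ty": -1.9,"tz": 0,"rx": 0,"ry": 0.003,"rz": 0,"jaw": 0.42},
  ],
  grip_force=40,
)

```text
time_s: 16.9
position: [0.57, -0.0969, 0.0455]
tool_rot: [[-0.264, 0.965, -0.005], [0.965, 0.264, -0.001], [0.0, -0.005, -1.0]]
ft_force: [0.1, 0.2, -0.5]
grip_width: 0.0606
```

apply_moves(
  plan=[
    {"tx": -1.5,"ty": -0.4,"tz": 0,"rx": 0,"ry": 0,"rz": 0,"jaw": 0.42},
    {"tx": -1.5,"ty": -0.4,"tz": 0,"rx": 0,"ry": 0,"rz": 0,"jaw": 0.42},
  ],
  grip_force=40,
)

```text
time_s: 17.1
position: [0.5685, -0.0972, 0.0454]
tool_rot: [[-0.264, 0.965, -0.005], [0.965, 0.264, -0.001], [0.0, -0.005, -1.0]]
ft_force: [0.9, 0.7, -0.6]
grip_width: 0.0602
```

apply_moves(
  plan=[
    {"tx": -1.5,"ty": -0.4,"tz": 0,"rx": 0,"ry": 0,"rz": 0,"jaw": 0.42},
    {"tx": -1.5,"ty": -0.4,"tz": 0,"rx": 0,"ry": 0,"rz": 0,"jaw": 0.42},
  ],
  grip_force=40,
)

```text
time_s: 17.3
position: [0.5673, -0.0976, 0.0455]
tool_rot: [[-0.264, 0.965, -0.004], [0.965, 0.264, -0.001], [0.0, -0.004, -1.0]]
ft_force: [2.1, 0.9, -1.2]
grip_width: 0.0606
```

apply_moves(
  plan=[
    {"tx": -1.5,"ty": -0.4,"tz": 0,"rx": 0,"ry": 0,"rz": 0,"jaw": 0.42},
    {"tx": -1.5,"ty": -0.4,"tz": 0,"rx": 0,"ry": 0,"rz": 0,"jaw": 0.42},
  ],
  grip_force=40,
)

```text
time_s: 17.5
position: [0.5661, -0.098, 0.0456]
tool_rot: [[-0.264, 0.965, -0.003], [0.965, 0.264, -0.001], [-0.0, -0.003, -1.0]]
ft_force: [4.0, 0.7, -2.2]
grip_width: 0.0607
```

apply_moves(
  plan=[
    {"tx": 3,"ty": 0.8,"tz": 0,"rx": 0,"ry": 0.003,"rz": 0,"jaw": 0.42},
    {"tx": 5,"ty": 1.4,"tz": 0,"rx": 0,"ry": 0.003,"rz": 0,"jaw": 0.42},
    {"tx": 6.1,"ty": -2.4,"tz": 0,"rx": 0,"ry": 0.003,"rz": 0,"jaw": 0.42},
    {"tx": 7.1,"ty": -6,"tz": 0,"rx": 0,"ry": 0.003,"rz": 0,"jaw": 0.42},
    {"tx": 7.1,"ty": -6,"tz": 0,"rx": 0,"ry": 0.003,"rz": 0,"jaw": 0.42},
  ],
  grip_force=40,
)

```text
time_s: 18.0
position: [0.5733, -0.1046, 0.0455]
tool_rot: [[-0.263, 0.965, -0.006], [0.965, 0.263, -0.001], [0.0, -0.006, -1.0]]
ft_force: [-1.1, -0.1, 0.1]
grip_width: 0.0608
```

apply_moves(
  plan=[
    {"tx": 0.4,"ty": -1.5,"tz": 0,"rx": 0,"ry": 0,"rz": 0,"jaw": 0.42},
    {"tx": 0.4,"ty": -1.5,"tz": 0,"rx": 0,"ry": 0,"rz": 0,"jaw": 0.42},
  ],
  grip_force=40,
)

```text
time_s: 18.2
position: [0.5735, -0.1063, 0.0454]
tool_rot: [[-0.263, 0.965, -0.006], [0.965, 0.263, -0.001], [0.001, -0.006, -1.0]]
ft_force: [-0.5, 0.5, 1.0]
grip_width: 0.0605
```

apply_moves(
  plan=[
    {"tx": 0.5,"ty": -2,"tz": 0,"rx": 0,"ry": 0,"rz": 0,"jaw": 0.42},
    {"tx": 0.5,"ty": -2,"tz": 0,"rx": 0,"ry": 0,"rz": 0,"jaw": 0.42},
  ],
  grip_force=40,
)

```text
time_s: 18.4
position: [0.5739, -0.1076, 0.0454]
tool_rot: [[-0.263, 0.965, -0.006], [0.965, 0.263, 0.0], [0.002, -0.006, -1.0]]
ft_force: [-0.3, 4.2, 1.4]
grip_width: 0.0609
```

apply_moves(
  plan=[
    {"tx": 0.8,"ty": -3,"tz": 0,"rx": 0,"ry": 0,"rz": 0,"jaw": 0.42},
    {"tx": 0.8,"ty": -3,"tz": 0,"rx": 0,"ry": 0,"rz": 0,"jaw": 0.42},
  ],
  grip_force=40,
)

```text
time_s: 18.6
position: [0.5739, -0.1078, 0.0455]
tool_rot: [[-0.265, 0.964, -0.008], [0.964, 0.265, 0.005], [0.007, -0.007, -1.0]]
ft_force: [-2.6, 14.1, 6.0]
grip_width: 0.0606
```

```bash
python3 look.py l; python3 shift.py _l
```

```text
18.65 [ 0.573882   -0.10779262  0.04544616] p -0.2551480576620112 x 0.5252313861335012 [-3.33338243 13.60577956  5.34615583] Fy 14.003508468554605 0.06078128934989033
_l [(145.5, 66), (163.0, 69), (178.0, 101)]
```

```bash
cat > fine.py <<'E'
import sys
from h import *
O=np.array([.542,.0117]);yh=np.array([-.2634,.9647]);xh=np.array([.9647,.2634])
ys=np.arange(.125,.170,.0001); xs=np.arange(-.04,.04,.002)
def prof(n):
    d=load(n); im=cv2.cvtColor(d["image"],cv2.COLOR_RGB2GRAY).astype(np.float32)
    M=np.array([[proj(d,np.append(O+x*xh+y*yh,.055)) for y in ys] for x in xs],np.float32)
    return cv2.remap(im,M[...,0],M[...,1],cv2.INTER_CUBIC).mean(0)
for n in sys.argv[1:]:
    p=prof(f"top{n}.npz"); k=np.argmin(np.where(ys<.155,p,999)); w=slice(k-25,k+26)
    c=np.polyfit(ys[w]-ys[k],p[w],2); k2=np.argmin(np.where(ys>.155,p,999)); w2=slice(k2-20,k2+21); c2=np.polyfit(ys[w2]-ys[k2],p[w2],2)
    # far edge of plate (dark->light) half level between min and gap max
    g=k+np.argmax(p[k:k2]); lv=(p[k]+p[g])/2; e=ys[k+np.argmax(p[k:g+1]>lv)]
    print(n,"plate min",round((ys[k]-c[1]/2/c[0])*1e3,2),"edge",round(e*1e3,2),"housing",round((ys[k2]-c2[1]/2/c2[0])*1e3,2))
E
python3 fine.py 0 4 _a _b _c _d _e _f _g _h _i _j _k _l
```

```text
0 plate min 139.44 edge 144.6 housing 163.24
4 plate min 145.56 edge 149.5 housing 163.13
_a plate min 146.91 edge 150.5 housing 163.01
_b plate min 146.96 edge 150.5 housing 163.09
_c plate min 145.94 edge 149.8 housing 163.17
_d plate min 145.98 edge 149.8 housing 163.17
_e plate min 146.02 edge 149.8 housing 163.23
_f plate min 145.97 edge 149.9 housing 163.18
_g plate min 145.82 edge 149.7 housing 163.15
_h plate min 147.41 edge 150.8 housing 162.97
_i plate min 147.4 edge 150.8 housing 163.03
_j plate min 147.7 edge 151.1 housing 162.88
_k plate min 147.23 edge 150.7 housing 163.01
_l plate min 145.54 edge 149.5 housing 163.08
```

apply_moves(
  plan=[
    {"tx": -1,"ty": 4.5,"tz": 0,"rx": -0.005,"ry": -0.008,"rz": 0,"jaw": 0.42},
    {"tx": -2.1,"ty": 9,"tz": 0,"rx": -0.005,"ry": -0.008,"rz": 0,"jaw": 0.42},
    {"tx": -0.1,"ty": 9.5,"tz": 0,"rx": -0.005,"ry": -0.008,"rz": 0,"jaw": 0.42},
    {"tx": -0.1,"ty": 9.5,"tz": 0,"rx": -0.005,"ry": -0.008,"rz": 0,"jaw": 0.42},
  ],
  grip_force=40,
)

```text
time_s: 19.05
position: [0.5742, -0.0986, 0.0455]
tool_rot: [[-0.265, 0.964, 0.0], [0.964, 0.265, -0.001], [-0.001, -0.0, -1.0]]
ft_force: [0.8, -0.1, 0.1]
grip_width: 0.0605
```

apply_moves(
  plan=[
    {"tx": 1,"ty": 0.3,"tz": 0,"rx": 0,"ry": 0,"rz": 0,"jaw": 0.42},
    {"tx": 1,"ty": 0.3,"tz": 0,"rx": 0,"ry": 0,"rz": 0,"jaw": 0.42},
  ],
  grip_force=40,
)

```text
time_s: 19.25
position: [0.5749, -0.0986, 0.0454]
tool_rot: [[-0.265, 0.964, -0.001], [0.964, 0.265, -0.001], [-0.001, -0.001, -1.0]]
ft_force: [-2.2, -0.4, 1.1]
grip_width: 0.0607
```

apply_moves(
  plan=[
    {"tx": 1,"ty": 0.3,"tz": 0,"rx": 0,"ry": 0,"rz": 0,"jaw": 0.42},
    {"tx": 1,"ty": 0.3,"tz": 0,"rx": 0,"ry": 0,"rz": 0,"jaw": 0.42},
  ],
  grip_force=40,
)

```text
time_s: 19.45
position: [0.5751, -0.0985, 0.0454]
tool_rot: [[-0.265, 0.964, -0.003], [0.964, 0.265, -0.001], [-0.0, -0.003, -1.0]]
ft_force: [-6.0, -1.2, 2.7]
grip_width: 0.0607
```

apply_moves(
  plan=[
    {"tx": 1,"ty": 0.3,"tz": 0,"rx": 0,"ry": 0,"rz": 0,"jaw": 0.42},
    {"tx": 1,"ty": 0.3,"tz": 0,"rx": 0,"ry": 0,"rz": 0,"jaw": 0.42},
  ],
  grip_force=40,
)

```text
time_s: 19.65
position: [0.575, -0.0985, 0.0454]
tool_rot: [[-0.265, 0.964, -0.006], [0.964, 0.265, -0.001], [0.0, -0.006, -1.0]]
ft_force: [-7.0, -3.0, 3.4]
grip_width: 0.0604
```

apply_moves(
  plan=[
    {"tx": 1,"ty": 0.3,"tz": 0,"rx": 0,"ry": 0,"rz": 0,"jaw": 0.42},
    {"tx": 1,"ty": 0.3,"tz": 0,"rx": 0,"ry": 0,"rz": 0,"jaw": 0.42},
  ],
  grip_force=40,
)

```text
time_s: 19.85
position: [0.5749, -0.0985, 0.0452]
tool_rot: [[-0.265, 0.964, -0.009], [0.964, 0.265, -0.001], [0.001, -0.009, -1.0]]
ft_force: [-6.1, -1.6, 3.3]
grip_width: 0.0603
```

apply_moves(
  plan=[
    {"tx": -3,"ty": -0.8,"tz": 0,"rx": 0,"ry": -0.009,"rz": 0,"jaw": 0.42},
    {"tx": -4.5,"ty": -1.2,"tz": 0,"rx": 0,"ry": -0.009,"rz": 0,"jaw": 0.42},
    {"tx": -4.5,"ty": -1.2,"tz": 0,"rx": 0,"ry": -0.009,"rz": 0,"jaw": 0.42},
  ],
  grip_force=40,
)

```text
time_s: 20.15
position: [0.5704, -0.0998, 0.0453]
tool_rot: [[-0.264, 0.964, 0.001], [0.964, 0.264, -0.001], [-0.001, 0.001, -1.0]]
ft_force: [0.1, 0.3, 0.2]
grip_width: 0.0604
```

apply_moves(
  plan=[
    {"tx": -1,"ty": -0.3,"tz": 0,"rx": 0,"ry": 0,"rz": 0,"jaw": 0.42},
    {"tx": -1,"ty": -0.3,"tz": 0,"rx": 0,"ry": 0,"rz": 0,"jaw": 0.42},
  ],
  grip_force=40,
)

```text
time_s: 20.35
position: [0.5695, -0.1002, 0.0453]
tool_rot: [[-0.264, 0.964, 0.001], [0.964, 0.264, -0.001], [-0.002, 0.001, -1.0]]
ft_force: [0.3, -0.1, 1.0]
grip_width: 0.0603
```

apply_moves(
  plan=[
    {"tx": -1,"ty": -0.3,"tz": 0,"rx": 0,"ry": 0,"rz": 0,"jaw": 0.42},
    {"tx": -1,"ty": -0.3,"tz": 0,"rx": 0,"ry": 0,"rz": 0,"jaw": 0.42},
  ],
  grip_force=40,
)

```text
time_s: 20.55
position: [0.5687, -0.1004, 0.0454]
tool_rot: [[-0.264, 0.964, 0.002], [0.964, 0.264, -0.001], [-0.002, 0.001, -1.0]]
ft_force: [2.0, 0.1, -0.3]
grip_width: 0.061
```

apply_moves(
  plan=[
    {"tx": -1,"ty": -0.3,"tz": 0,"rx": 0,"ry": 0,"rz": 0,"jaw": 0.42},
    {"tx": -1,"ty": -0.3,"tz": 0,"rx": 0,"ry": 0,"rz": 0,"jaw": 0.42},
  ],
  grip_force=40,
)

```text
time_s: 20.75
position: [0.5683, -0.1007, 0.0455]
tool_rot: [[-0.264, 0.964, 0.003], [0.964, 0.264, -0.001], [-0.002, 0.003, -1.0]]
ft_force: [5.4, 2.5, -0.8]
grip_width: 0.0605
```

apply_moves(
  plan=[
    {"tx": -1,"ty": -0.3,"tz": 0,"rx": 0,"ry": 0,"rz": 0,"jaw": 0.42},
    {"tx": -1,"ty": -0.3,"tz": 0,"rx": 0,"ry": 0,"rz": 0,"jaw": 0.42},
  ],
  grip_force=40,
)

```text
time_s: 20.95
position: [0.5681, -0.1008, 0.0458]
tool_rot: [[-0.264, 0.964, 0.005], [0.964, 0.264, -0.001], [-0.002, 0.005, -1.0]]
ft_force: [6.1, 3.0, -1.9]
grip_width: 0.0606
```

```bash
python3 look.py m; python3 fine.py _m
```

```text
21.0 [ 0.56813475 -0.10083091  0.04574228] p -0.2469182756498866 x 0.5215207309939545 [ 6.17889289  2.19422929 -1.21557569] Fy 0.4892526101034109 0.06059549836581667
_m plate min 145.73 edge 149.7 housing 163.19
```

apply_moves(
  plan=[
    {"tx": 3.8,"ty": 1.5,"tz": 0,"rx": 0,"ry": 0.005,"rz": 0,"jaw": 0.42},
    {"tx": 3.6,"ty": 2,"tz": 0,"rx": 0,"ry": 0.005,"rz": 0,"jaw": 0.7},
    {"tx": 3.6,"ty": 2,"tz": 15,"rx": 0,"ry": 0.005,"rz": 0,"jaw": 0.7},
    {"tx": 3.6,"ty": 2,"tz": 35,"rx": 0,"ry": 0.005,"rz": 0,"jaw": 0.8},
    {"tx": 3.6,"ty": 2,"tz": 70,"rx": 0,"ry": 0.005,"rz": 0,"jaw": 1},
    {"tx": 3.6,"ty": 2,"tz": 110,"rx": 0,"ry": 0.005,"rz": 0,"jaw": 1},
    {"tx": 3.6,"ty": 2,"tz": 160,"rx": 0,"ry": 0.005,"rz": 0,"jaw": 1},
    {"tx": 3.6,"ty": -30,"tz": 190,"rx": 0,"ry": 0.005,"rz": 0,"jaw": 1},
    {"tx": -30,"ty": -75,"tz": 190,"rx": 0,"ry": 0.005,"rz": 0,"jaw": 1},
    {"tx": -65,"ty": -115,"tz": 190,"rx": 0,"ry": 0.005,"rz": 0,"jaw": 1},
    {"tx": -100,"ty": -150,"tz": 190,"rx": 0,"ry": 0.005,"rz": 0,"jaw": 1},
  ],
  grip_force=40,
)

```text
time_s: 22.1
position: [0.4727, -0.2457, 0.2356]
tool_rot: [[-0.265, 0.964, -0.001], [0.964, 0.265, -0.001], [-0.001, -0.001, -1.0]]
ft_force: [0.8, -1.1, 0.5]
grip_width: 0.0852
```

apply_moves(
  plan=[
    {"tx": -30,"ty": -35,"tz": 0,"rx": 0,"ry": 0,"rz": 0,"jaw": 1},
    {"tx": -60,"ty": -70,"tz": 0,"rx": 0,"ry": 0,"rz": 0,"jaw": 1},
    {"tx": -90,"ty": -105,"tz": 0,"rx": 0,"ry": 0,"rz": 0,"jaw": 1},
    {"tx": -120,"ty": -140,"tz": 0,"rx": 0,"ry": 0,"rz": 0,"jaw": 1},
    {"tx": -150,"ty": -175,"tz": 0,"rx": 0,"ry": 0,"rz": 0,"jaw": 1},
    {"tx": -180,"ty": -210,"tz": 0,"rx": 0,"ry": 0,"rz": 0,"jaw": 1},
    {"tx": -180,"ty": -210,"tz": 0,"rx": 0,"ry": 0,"rz": 0,"jaw": 1},
    {"tx": -180,"ty": -210,"tz": 0,"rx": 0,"ry": 0,"rz": 0,"jaw": 1},
  ],
  grip_force=40,
)

```text
time_s: 22.9
position: [0.2919, -0.4558, 0.2352]
tool_rot: [[-0.263, 0.965, -0.001], [0.965, 0.263, 0.0], [0.0, -0.001, -1.0]]
ft_force: [-0.4, -0.5, -0.5]
grip_width: 0.0854
```

```bash
python3 look.py n; python3 fine.py _n; python3 - <<'E'
from rig import env
from h import *
d=env.get_image("side"); np.savez("side_n.npz",**d)
crop(d,240,140,390,290,4,"pics/s14.png")
im=d["image"][:,:,::-1]
im=cv2.resize(im[150:200,310:370],None,fx=12,fy=12,interpolation=cv2.INTER_CUBIC)
cv2.imwrite("pics/s15.png",cv2.convertScaleAbs(im,alpha=1.8))
crop(load("top_n.npz"),245,150,415,250,4.7,"pics/t14.png")
E
```

```text
22.95 [ 0.29263676 -0.45515962  0.23539023] p -0.5161730123539894 x 0.1624176402239243 [ 0.04597711  0.5361641  -0.41350301] Fy 0.5051271331322578 0.08538911518164388
_n plate min 145.7 edge 149.6 housing 163.17
```

View pics/s14.png

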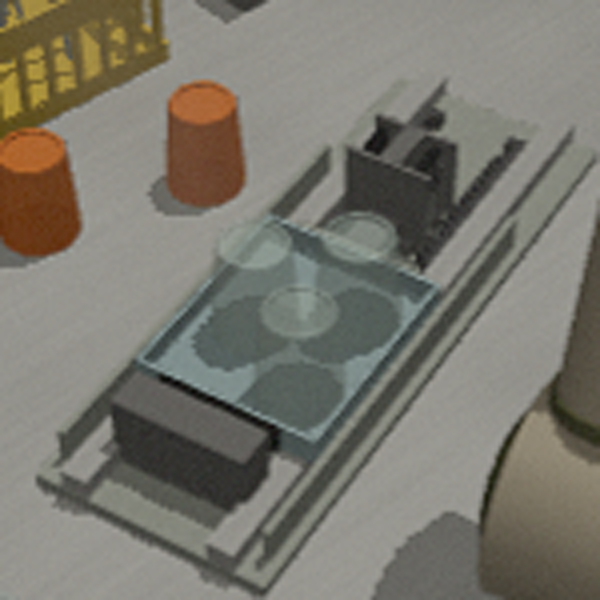

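View pics/t14.png

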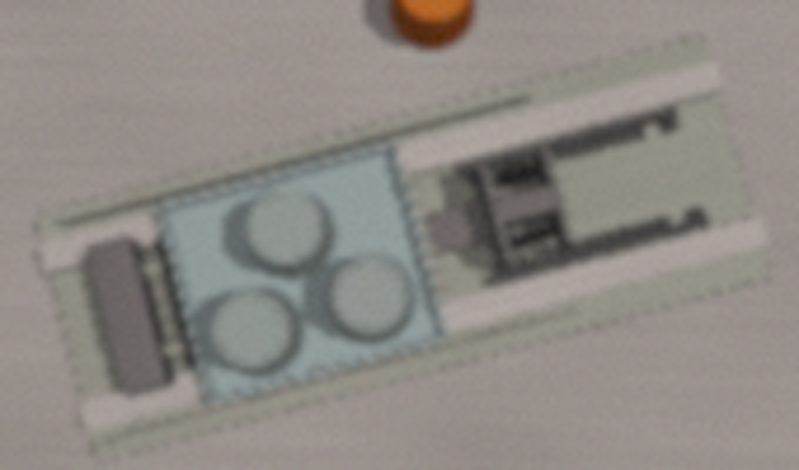

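View pics/s15.png

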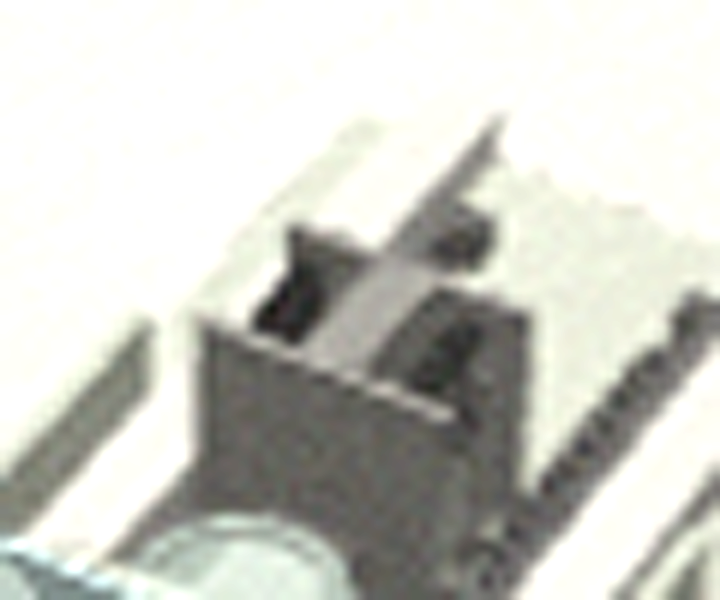

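```bash
python3 - <<'E'
from h import *
O=np.array([.542,.0117]);yh=np.array([-.2634,.9647]);xh=np.array([.9647,.2634])
xs=np.arange(-.06,.0601,.002)
for cam,n,yc in (("top","0",-.2245),("top","_n",-.1118),("side","0",-.2275),("side","_n",-.1148)):
    d=load(cam+n+".npz"); im=cv2.cvtColor(d["image"],cv2.COLOR_RGB2GRAY).astype(np.float32)
    M=np.array([[proj(d,np.append(O+x*xh+(yc+y)*yh,.098)) for x in xs] for y in np.arange(-.008,.0081,.002)],np.float32)
    p=cv2.remap(im,M[...,0],M[...,1],cv2.INTER_CUBIC).mean(0); print(cam,n,p.astype(int))
E
```

```text
top 0 [162 162 163 161 153 137 116  95  81  76  76  74  75  79  87  89  81  65
  49  40  41  48  53  55  56  64  77  93 102 105 105 105 103 100  92  80
  69  59  50  41  34  32  34  41  51  58  63  68  76  88 103 123 141 153
 159 161 161 160 160 161 160]
top _n [165 165 165 160 146 127 103  85  74  72  76  81  85  89  90  85  72  55
  42  43  55  65  67  65  65  73  87  99 105 106 106 105 104 100  92  83
  76  67  53  41  34  34  39  46  52  57  62  70  81  98 119 139 156 164
 165 164 164 163 163 163 161]
side 0 [143 143 143 143 143 142 135 122 104  91  81  76  74  74  73  71  67  65
  62  61  61  64  68  70  72  69  68  80  96 104 103  99  99 100 102  96
  82  66  58  56  53  51  48  49  77 115 138 146 148 148 148 148 147 146
 146 145 145 145 145 146 146]
side _n [136 135 134 134 127 114  97  78  63  56  53  51  53  53  50  45  34  29
  30  32  34  42  51  53  51  49  56  79  95  97  95  96  97  98  96  80
  55  34  26  27  29  26  20  42  95 135 145 140 135 132 130 130 136 144
 148 149 148 147 147 147 147]
```

```bash
python3 -c "
from rig import env
print(env.close_job()); print(env.observe()['time_s'])"
```

```text
the job is handed in; nothing more can be done
None
the job is handed in; nothing more can be done
```

The job is handed in at about 23 s. The tray is clamped with the bumper pressed in about 6 mm. That is within the 3–17 mm allowed but nearer the low end than the middle. I had no direct reading of the joint values or the tray contact force, so all of this comes from the cameras and the wrist force.

**What I did:** I squeezed both buttons and slid the stop about 113 mm, so that it pushed the tray against the bumper. I let go with the bumper pressed about 8 mm, then nudged the stop by its flanges until it locked. I then opened the gripper and backed the arm away.

**Last checks:**
- **Buttons:** feeling sideways with the fingers gave about 54 mm across the two buttons, which matches both being fully out. The camera brightness profiles across the stop also match the starting pictures, where both were out.
- **Lock:** the stop held against 28 N forward and 14 N backward.
- **Scene:** the three tumblers stand on the tray in both views. I saw the arm touch nothing else and it ended clear, but I did not re-measure the bystanders.

**What did not go to plan or disagreed:**
- My first backward nudge was too high. The fingertips rode over the top of the rear flange, so I lowered the tool about 20 mm and repeated it.
- The stop seemed to have about 1.5 mm of play between its two locked ends, more than the 0.5 mm stated. Both buttons felt fully out at either end.
- The finger opening read 31 mm during the squeeze, where fully pressed buttons should give 38 mm. The stop slid freely, so both buttons must have been past their release point, but I could not confirm the exact depth.

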